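# Fetch the pear flask from behind the round flasks

## Robot

A 6-joint arm with a two-finger parallel gripper is mounted at the origin on a cart in front of the work surface, level with it; the furniture and walls round the work are solid. World frame = base frame: x ahead of the robot, y to its left, z up, the work surface at z = 0. Lengths are in mm, angles in rad, forces in N, time in s.
With the tool pointing down it reaches from about 425 to 925 mm from the base axis. Payload 12.5 kg.
Tool frame: the origin (TCP) lies midway between the tips of the shut fingers; the grasp point (between the pads) lies grip_point_offset behind it (grip_point_offset is the distance from the TCP to the grasp point, in mm); z points along the fingers, y is the line along which they close (so a half turn about z gives the same grasp; the last joint's range is limited). The gripper opens to 85 mm and grips with 20 to 120 N. Pads are 22 mm wide; open, the fingers measure 114 mm over their backs; the gripper's body (76 mm by 85 mm) begins 54 mm behind the grasp point. The pads swing forward as they close: fully open they stand 13 mm farther back than shut.
Start: joints at [1.119, 0.491, 1.559, -0, 1.092, -0.106], TCP at [211.827, 588.026, 231.327] pointing down, gripper open.
Joint ranges: [-3.1, 3.1], [-0.84, 2.19], [0.05, 2.79], [-1.13, 4.28], [0.06, 2.93], [-2.69, 2.69]. Speed limits (rad/s): [2.22, 2.22, 2.79, 3.14, 3.14, 3.14].

## Interface

Orientations are given as a unit quaternion [x, y, z, w].
In Python, from cell import * gives the robot as it stands.
- The arm moves only by the tool carry_out, never from a script. Its argument "moves" is one flat list of numbers, 7 for each row, row after row: the shift along the tool's x, y, z normalised to -1 to 1, where 1 is 0.6 m, then the turn, a rotation vector about the tool's x, y, z normalised to -1 to 1, where 1 is pi rad, then the opening, from 0 (shut) to 1 (fully open). In form: [dx, dy, dz, wx, wy, wz, gripper, dx, dy, dz, wx, wy, wz, gripper, ...]. A call has exactly 5 rows; each row is the pose to reach, as a shift and turn from the pose commanded when the call began, along the tool's axes at that moment, turning the shorter way round; what a row does not reach only later rows make up. A row lasts 1/8 s, in which the tool goes at most 62.5 mm and 10.7 degrees, less where a joint would pass 70% of its speed; a pose out of reach is approached as far as the arm can. A call with a number of a shift or a turn outside -1 to 1 is refused whole. A call with a gripper value outside its range is refused whole. The fingers move at their own pace and stop on an object; "squeeze" is the grip in N (left out, the last holds). Time passes only in rows, so rows that repeat a pose let the fingers close, or fill a call up. It gives the time, the measured TCP pose, the force, the opening and the grip force at its end, in the units of the state.
- read_state(): the state, without advancing time (a new reading comes with each control period).
- get_image(name): name is "scene" or "side" or "wrist"; returns the picture (480x640x3 uint8, red, green, blue); there is no depth.
- camera_params(name): a dict with "vertical_fov" (degrees; the focal length in pixels is half the picture's height over the tangent of half this angle, whatever the lens; pixels are square), "cx", "cy" (the principal point, pixels), "camera_from_world" (4x4, takes a point from world to camera coordinates). Camera axes: x right, y down, z forward; pixel columns grow to the right and rows downward; lengths in mm; the calibration is good to about 2 mm. A picture is of the moment at which its call begins: read the wrist's pose just before it. camera_params takes no time and is no camera call; for the wrist camera it gives the pose at the moment of the call.
- close_job(): hands the job in; it is judged then, once.
The state is a dict: "time_s": time; "qpos": joint angles; "qd": joint speeds; "joint_torque": joint torques, N m; "tool_pos": TCP position; "tcp_rot": TCP orientation; "force": force on the tool from outside, world axes, zero at the start; "ft_torque": the same for the moment, N m; "gripper_width": finger opening in mm; "grasp_force": force on a finger pad.
Only numpy, scipy, OpenCV 4.12 (cv2) and the standard library are available. Lean on these libraries where they do the work, as an engineer would, in place of code of your own. Each camera call takes 0.05 s, during which the arm holds its last target. There are 200 camera calls.

## Task

The pear-shaped flask hanging at the back of the slotted flask rack has to go on the hotplate. First slide the two round flasks in front of it out of the rack and stand each in the cork ring of its size, then bring the pear-shaped flask out and seat it upright in the aluminium block on the hotplate. After that hang the two round flasks back in the rack, each at the place where it hung before, and let go of everything; do not tip a flask over and leave the timer and the beaker where they are.

Things in the scene. Friction and masses are not known exactly. Their poses are not given: they have to be found in the camera images.
- flask_rack: Fixed rack, a clear acrylic plate on six thin posts, 112 (x) x 275 (y) x 120 mm high; origin under its middle, on the worktop. Its top plate (6 mm thick, upper face 120 mm up) has one slot along y at x = 0, 32 mm wide, closed at +y, open at -y. Flasks hang in it by the collar at y = +78 (back), 0 (middle), -78 mm (front), between white ribs 4 mm high across the plate at y = -117, -39, 39, 117 mm.
- rack_mouth (a point): Mouth of the rack's slot, top of the plate, 140 mm from the rack's middle; same axes as the rack: -y points out of the rack. The slot flares to 66 mm here. The bulbs are wider than the slot, so flasks pass only here: raise a flask 6 to 10 mm (over 13 mm it jams), slide it along the slot; it is clear of the plate when its axis is 45 mm outside this point.
- large_round_flask: Large round-bottom amber glass flask, about 180 g, at the middle or front place of the rack (the small one at the other). Origin at the lowest point of its bulb, z up. Bulb 70 mm diameter, neck 24; white collar 46 mm diameter with underside 92 mm above the origin, 5 thick; blue screw cap 34 mm diameter, 105 to 134 mm above the origin: grip it at 118 to 126 mm, fingers across the slot.
- small_round_flask: Small round-bottom amber glass flask, about 180 g, at the front or middle place of the rack. Origin at the lowest point of its bulb, z up. Bulb 54 mm diameter, neck 24; white collar 46 mm diameter with underside 76 mm above the origin, 5 thick; blue screw cap 34 mm diameter, 89 to 118 mm above the origin: grip it at 102 to 110 mm, fingers across the slot.
- pear_flask: Pear-shaped amber glass flask (bulb tapering up into the neck), about 180 g, always at the back place of the rack. Origin at the lowest point of its round bottom, z up. Bulb 66 mm diameter, neck 24; white collar 46 mm diameter with underside 100 mm above the origin, 5 thick; blue screw cap 34 mm diameter, 113 to 142 mm above the origin: grip it at 126 to 134 mm, fingers across the slot.
- large_cork_ring: Fixed cork ring for the large round flask, 100 mm outside diameter, 54 mm hole, 32 mm high; origin under its centre on the worktop. The large flask, standing in it, has its origin 19 mm above the ring's origin.
- small_cork_ring: Fixed cork ring for the small round flask, 76 mm outside diameter, 40 mm hole, 26 mm high; origin under its centre on the worktop. The small flask, standing in it, has its origin 17 mm above the ring's origin.
- block_well (a point): Centre of the mouth of the round well in the bright aluminium block (92 mm outside diameter, 32 mm high) on top of the fixed white hotplate stirrer (150 x 120 mm, knobs towards the robot); 96 mm above the worktop, z up. The well is 56 mm wide and 22 mm deep; the pear flask, seated in it, has its origin 15 mm below this point.
- timer: White lab timer, 70 x 62 x 20 mm, lying on the worktop farther back; origin under its centre. A bystander: leave it alone.
- beaker: Empty glass beaker, 74 mm diameter, 80 mm high, standing on the worktop farther back; origin under its centre. A bystander: leave it alone.
Things that resemble listed ones, but are neither listed nor needed, are in the scene too. What is shaped like the large_cork_ring but orange is not meant.

How it is judged (in metres and radians):
On the way, in this order (a step that is already met when the one before it is completed fails the run):
1. the two round flasks stand in the cork rings of their sizes while the pear-shaped flask still hangs in the rack (horizontal distance between large_round_flask and large_cork_ring below 0.01 m and z of large_round_flask in the frame of large_cork_ring below 0.024 m and horizontal distance between small_round_flask and small_cork_ring below 0.01 m and z of small_round_flask in the frame of small_cork_ring below 0.022 m and angle between each of large_round_flask, small_round_flask's own z axis and vertical below 0.2 rad and distance of pear_flask from where it was at the start of the episode below 0.02 m), for 0.2 s.
2. the pear-shaped flask is seated in the block on the hotplate while the round flasks stand in their rings (horizontal distance between pear_flask and block_well below 0.01 m and z of pear_flask in the frame of block_well below -0.01 m and horizontal distance between large_round_flask and large_cork_ring below 0.012 m and horizontal distance between small_round_flask and small_cork_ring below 0.012 m and contact force between the fingers and pear_flask below 0.1 N), for 0.2 s.
At the end, for the whole second after the job is handed in: The pear-shaped flask sits in the well of the block on the hotplate (axis within 10 mm of the well's, fully down, less than about 8 degrees from upright); both round flasks hang level in the rack, each within 15 mm of where it hung at the start (between the same ribs); all are at rest and released (horizontal distance between pear_flask and block_well below 0.01 m and z of pear_flask in the frame of block_well below -0.01 m and angle between pear_flask's own z axis and vertical below 0.15 rad and distance of each of large_round_flask, small_round_flask from where it was at the start of the episode below 0.015 m and angle between each of large_round_flask, small_round_flask's own z axis and vertical below 0.05 rad and linear speed of each of pear_flask, large_round_flask, small_round_flask below 0.05 m/s); the robot touches nothing.
It fails at once if a flask is tipped over (angle between any of large_round_flask, small_round_flask, pear_flask's own z axis and vertical above 0.6 rad).
It fails at once if the timer or the beaker is moved (distance of any of timer, beaker from where it was at the start of the episode above 0.02 m).
It also fails if it takes over 144 s, if anything falls off the work surface, if the arm or the gripper's body presses on something with over 40 N, if the wrist force passes 120 N, or if a joint passes its speed limit or range.

## Working session

There is one attempt and no reset: what is moved stays moved. The work goes in short steps, Python scripts to look and compute and a tool call to move; the robot and the scene stay as the last step left them, time stands still between calls to the robot, and variables do not carry over. Pictures are saved under pics/ and viewed, at most 14 in all, crops included, and the job is handed in when it is done.

Besides the shell and the picture viewer there is one more tool, called after "Request:" in YAML: its name, and indented under it one key for each argument. carry_out: Moves the arm, as the interface text tells. Its arguments: {"type":"object","properties":{"moves":{"type":"array","items":{"type":"number"}},"squeeze":{"type":"number"}},"required":["moves"]}

```bash
ls; mkdir -p pics
python3 - <<'E'
from cell import *
import cv2,numpy as np
for n in ["scene","side","wrist"]:
    p=camera_params(n); im=get_image(n); cv2.imwrite(f"pics/{n}0.png",im[:,:,::-1])
    print(n,p["vertical_fov"],p["cx"],p["cy"],np.round(p["camera_from_world"],4).tolist())
s=read_state(); print(s)
try: print(grip_point_offset)
except Exception as e: print(e)
E
```

```text
pics
scene 51.08264405850269 323.7704985148463 243.70452748254968 [[-0.8069, 0.5907, -0.0016, 445.7532], [0.3283, 0.4462, -0.8326, -109.5527], [-0.4911, -0.6723, -0.5539, 1453.2152], [0.0, 0.0, 0.0, 1.0]]
side 47.78310053691212 318.229794398283 241.3589186486872 [[0.9632, -0.2683, -0.0133, -525.2028], [-0.1287, -0.4177, -0.8994, 182.1851], [0.2358, 0.8681, -0.4368, 1142.339], [0.0, 0.0, 0.0, 1.0]]
wrist 67.92555332637724 322.28595238991306 236.81289401112073 [[0.3384, 0.941, -0.0004, -624.404], [0.9077, -0.3264, 0.2637, -33.5812], [0.248, -0.0896, -0.9646, 377.9752], [0.0, 0.0, 0.0, 1.0]]
{'time_s': 0.15, 'qpos': array([ 1.11940189e+00,  4.91406998e-01,  1.55931075e+00,  6.90229664e-07,
        1.09169018e+00, -1.05615589e-01]), 'qd': array([ 0.00054575, -0.00246437, -0.00148032,  0.00057869,  0.00021348,
       -0.0017908 ]), 'joint_torque': array([ 1.76472284e-03, -6.18712378e+01, -2.61689740e+01, -1.03527104e-04,
        3.23524524e-03, -3.24005748e-05]), 'tool_pos': array([211.74772892, 587.86561803, 230.87029486]), 'tcp_rot': array([ 1.72029554e-01,  9.85091705e-01, -3.91842593e-04, -1.12360531e-04]), 'force': array([-1.14405845, -0.20280151, -0.33295416]), 'ft_torque': array([-2.57535068e-02, -7.76831710e-05,  1.68576802e-02]), 'grasp_force': 0.0, 'gripper_width': 85.4406891633408}
18.700000000000003
```

View pics/scene0.png

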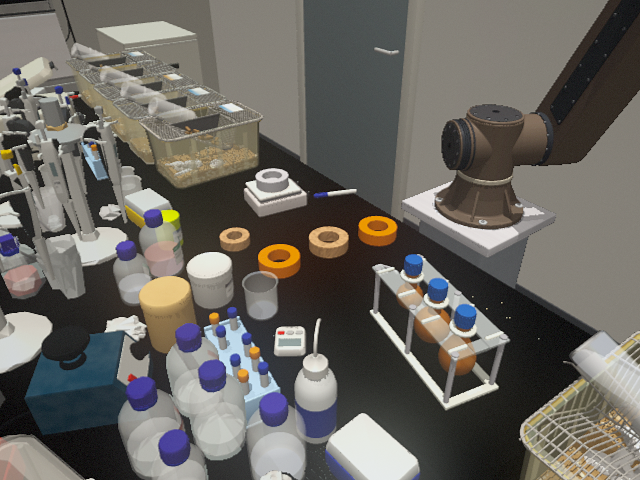

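View pics/side0.png

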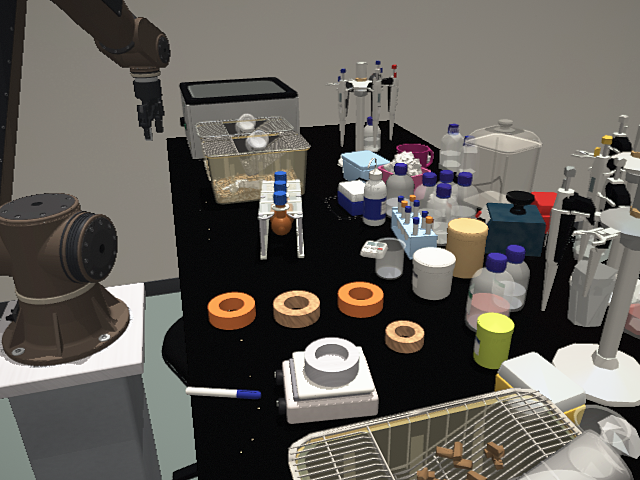

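View pics/wrist0.png

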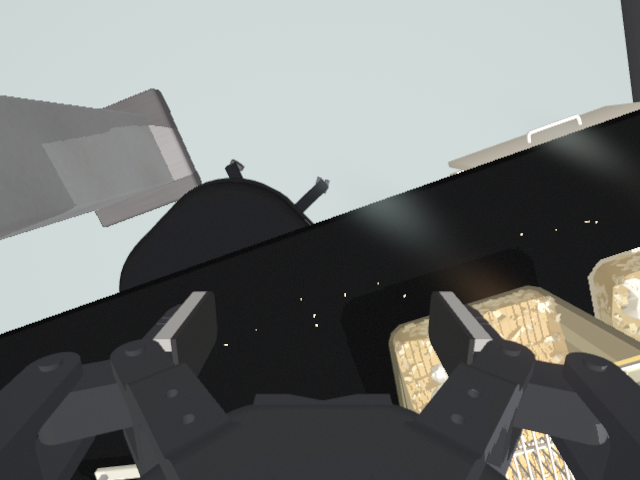

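The scene view shows caps at about (413,265), (438,290) and (464,317). The natural cork rings are at (234,238), small, and (328,241), large. The well is at (272,180). I'll crop these to measure them.

```bash
cat > h.py <<'E'
import cv2,numpy as np
from scipy.spatial.transform import Rotation as R
def cam(p):
    f=240/np.tan(np.radians(p["vertical_fov"]/2)); T=np.array(p["camera_from_world"]); return f,p["cx"],p["cy"],T
def proj(p,X):
    f,cx,cy,T=cam(p); c=np.atleast_2d(X)@T[:3,:3].T+T[:3,3]; return np.c_[f*c[:,0]/c[:,2]+cx,f*c[:,1]/c[:,2]+cy]
def ray(p,u,v):
    f,cx,cy,T=cam(p); d=T[:3,:3].T@np.array([(u-cx)/f,(v-cy)/f,1]); return -T[:3,:3].T@T[:3,3],d
def onz(p,u,v,z):
    o,d=ray(p,u,v); return o+d*(z-o[2])/d[2]
def tri(obs):
    A=np.zeros((3,3));b=np.zeros(3)
    for p,u,v in obs:
        o,d=ray(p,u,v); d/=np.linalg.norm(d); M=np.eye(3)-np.outer(d,d); A+=M;b+=M@o
    return np.linalg.solve(A,b)
E
python3 - <<'E'
from cell import *
from h import *
a=cv2.imread("pics/scene0.png"); b=cv2.imread("pics/side0.png")
A=cv2.resize(a[230:410,355:525],None,fx=3.2,fy=3.2,interpolation=cv2.INTER_CUBIC)[:600]
cv2.imwrite("pics/c1.png",A)
c1=cv2.resize(b[160:270,235:325],(400,490),interpolation=cv2.INTER_CUBIC)
c2=cv2.resize(a[160:260,210:310],(400,400),interpolation=cv2.INTER_CUBIC)
o=np.zeros((490,800,3),np.uint8);o[:,:400]=c1;o[:400,400:]=c2
cv2.imwrite("pics/c2.png",o)
ps,pd=camera_params("scene"),camera_params("side")
for n,im,p in [("scene",a,ps),("side",b,pd)]:
    hsv=cv2.cvtColor(im,cv2.COLOR_BGR2HSV)
    for nm,lo,hi in [("blue",(103,180,60),(118,255,255)),("cork",(8,60,120),(18,150,255))]:
        m=cv2.inRange(hsv,lo,hi); k,l,st,c=cv2.connectedComponentsWithStats(m)
        for i in range(1,k):
            if st[i,4]>60: print(n,nm,st[i].tolist(),c[i].round(1),onz(p,*c[i],148 if nm=="blue" else 24).round(0))
E
```

```text
scene blue [405, 255, 17, 9, 111] [413.4 258.9] [498. 221. 148.]
scene blue [430, 279, 18, 10, 133] [438.7 283.4] [516. 304. 148.]
scene blue [457, 305, 19, 12, 172] [466.1 310.3] [533. 383. 148.]
scene cork [497, 112, 49, 19, 312] [530.7 121.6] [-661. -291.   24.]
scene cork [436, 202, 76, 24, 412] [473.6 216.9] [95. 59. 24.]
scene cork [219, 227, 31, 24, 564] [234.  238.5] [ 666. -229.   24.]
scene cork [309, 226, 40, 32, 982] [328.  241.2] [482. -78.  24.]
scene cork [158, 241, 19, 10, 144] [166.6 245.2] [ 814. -300.   24.]
scene cork [261, 271, 17, 8, 72] [268.9 274.2] [672. -49.  24.]
scene cork [400, 289, 23, 16, 162] [411.6 298.2] [470. 205.  24.]
scene cork [143, 295, 48, 56, 1086] [166.6 324.5] [923. -26.  24.]
scene cork [415, 307, 34, 31, 455] [432.2 323.1] [492. 285.  24.]
scene cork [441, 337, 35, 25, 347] [458.3 347.8] [502. 362.  24.]
scene cork [595, 417, 22, 17, 112] [606.  425.5] [443. 618.  24.]
scene cork [0, 460, 8, 17, 61] [  1.8 467. ] [1238.  125.   24.]
scene cork [6, 465, 12, 15, 83] [ 11.4 473.6] [1228.  145.   24.]
side blue [274, 172, 12, 33, 348] [279.7 188.1] [523. 300. 148.]
side cork [235, 174, 25, 7, 88] [246.3 177. ] [497. 778.  24.]
side cork [216, 177, 15, 21, 132] [223.4 186.8] [407. 702.  24.]
side cork [448, 221, 41, 51, 809] [467.8 245.5] [967.  60.  24.]
side cork [273, 291, 47, 25, 554] [296.  303.2] [473. -82.  24.]
side cork [108, 308, 20, 29, 163] [120.2 321.8] [109. -46.  24.]
side cork [385, 321, 39, 32, 553] [405.  334.4] [ 652. -254.   24.]
side cork [30, 356, 32, 4, 67] [ 45.7 357.7] [ -20. -131.   24.]
side cork [437, 442, 26, 15, 209] [451.4 449.6] [ 600. -541.   24.]
side cork [488, 442, 16, 11, 77] [496.6 446.5] [ 668. -554.   24.]
side cork [457, 459, 16, 9, 90] [464.9 462.6] [ 607. -568.   24.]
side cork [417, 467, 18, 12, 123] [425.2 473. ] [ 544. -568.   24.]
side cork [468, 470, 19, 10, 85] [476.7 475.1] [ 612. -592.   24.]
```

View pics/c1.png

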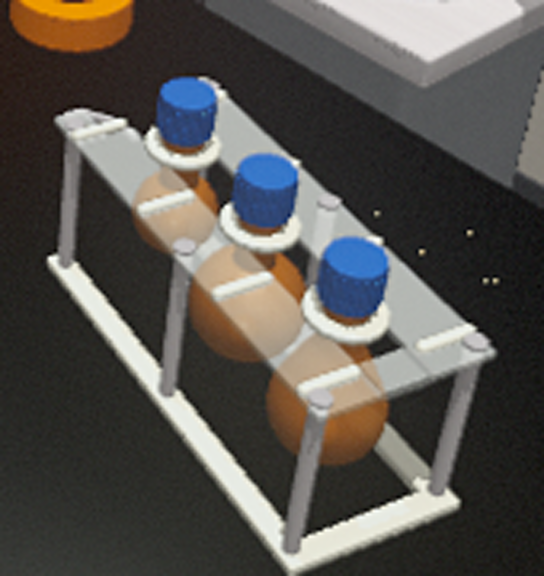

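View pics/c2.png

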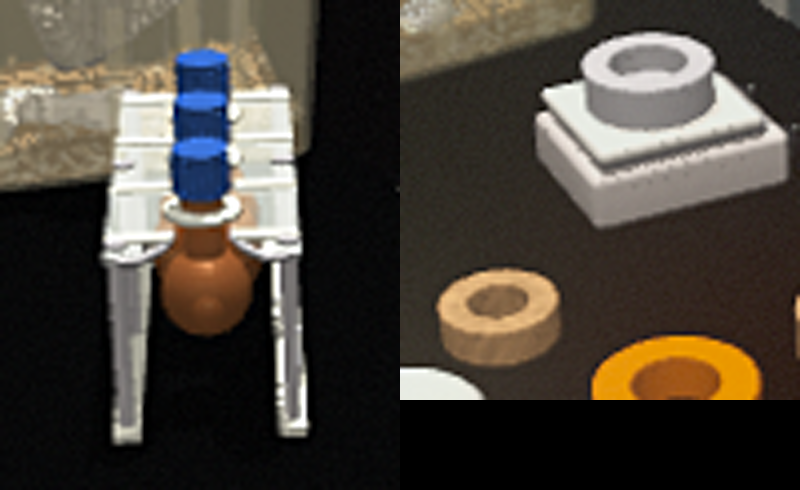

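The mouth of the rack is at its low-y end. The small flask is at the front, the large one in the middle and the pear at the back. In the scene view the well's rim is centred near (272,176). Next I'll fit the silhouettes.

```bash
cat >> h.py <<'E'
from scipy.optimize import least_squares
def hullmom(p,x,y,z0,z1,r):
    t=np.linspace(0,2*np.pi,72,endpoint=False)
    P=np.r_[[(x+r*np.cos(a),y+r*np.sin(a),z) for z in (z0,z1) for a in t]]
    h=cv2.convexHull(proj(p,P).astype(np.float32)); m=cv2.moments(h); return np.array([m["m10"]/m["m00"],m["m01"]/m["m00"]]),m["m00"]
def fitc(p,c,z0,z1,r,g):
    return least_squares(lambda q:hullmom(p,*q,z0,z1,r)[0]-c,g).x
def blobs(im,lo,hi,amin,close=0):
    m=cv2.inRange(cv2.cvtColor(im,cv2.COLOR_BGR2HSV),lo,hi)
    if close: m=cv2.morphologyEx(m,cv2.MORPH_CLOSE,np.ones((close,close),np.uint8))
    out=[]
    for c in cv2.findContours(m,cv2.RETR_EXTERNAL,cv2.CHAIN_APPROX_NONE)[0]:
        h=cv2.convexHull(c); M=cv2.moments(h)
        if M["m00"]>amin: out.append((np.array([M["m10"]/M["m00"],M["m01"]/M["m00"]]),M["m00"],cv2.boundingRect(c)))
    return out
E
python3 - <<'E'
from cell import *
from h import *
a=cv2.imread("pics/scene0.png"); b=cv2.imread("pics/side0.png")
P={"scene":camera_params("scene"),"side":camera_params("side")}
near=lambda B,u,v: min(B,key=lambda t:np.hypot(*(t[0]-(u,v))))
for n,im,big,sm in [("scene",a,(328,241),(234,239)),("side",b,(297,307),(405,337))]:
    B=blobs(im,(5,40,50),(20,190,255),150)
    for nm,uv,h,r,g in [("large",big,32,50,(478,-80)),("small",sm,26,38,(660,-240))]:
        t=near(B,*uv); q=fitc(P[n],t[0],0,h,r,g); print(n,nm,t[0].round(1),t[1],t[2],"model area",hullmom(P[n],*q,0,h,r)[1].round(),q.round(1))
B=blobs(a,(100,120,30),(125,255,255),100)
for uv,g in [((413,265),(498,221)),((438,290),(516,304)),((464,317),(533,383))]:
    t=near(B,*uv); q=fitc(P["scene"],t[0],133,162,17,g); print("cap",t[0].round(1),t[1],hullmom(P["scene"],*q,133,162,17)[1].round(),q.round(1))
# block: brightness mask around
print("well scene rim",onz(P["scene"],272,176.1,96).round(1))
for n,im,(x,y,w,h) in [("scene",a,(240,160,70,55)),("side",b,(280,325,100,80))]:
    c=cv2.resize(im[y:y+h,x:x+w],None,fx=5,fy=5,interpolation=cv2.INTER_CUBIC); cv2.imwrite(f"pics/w_{n}.png",c)
c1=cv2.imread("pics/w_scene.png");c2=cv2.imread("pics/w_side.png")
o=np.zeros((400,850,3),np.uint8);o[:275,:350]=c1;o[:400,350:]=c2;cv2.imwrite("pics/w.png",cv2.resize(o[:,:800],None,fx=1,fy=1))
E
```

```text
Traceback (most recent call last):
AttributeError: 'float' object has no attribute 'round'
```

```bash
cat > m.py <<'E'
from cell import *
from h import *
a=cv2.imread("pics/scene0.png"); b=cv2.imread("pics/side0.png")
P={"scene":camera_params("scene"),"side":camera_params("side")}
near=lambda B,u,v: min(B,key=lambda t:np.hypot(*(t[0]-(u,v))))
for n,im,big,sm in [("scene",a,(328,241),(234,239)),("side",b,(297,307),(405,337))]:
    B=blobs(im,(5,40,50),(20,190,255),150)
    for nm,uv,h,r,g in [("large",big,32,50,(478,-80)),("small",sm,26,38,(660,-240))]:
        t=near(B,*uv); q=fitc(P[n],t[0],0,h,r,g); print(n,nm,t[0].round(1),t[1],t[2],"model area",round(hullmom(P[n],*q,0,h,r)[1]),q.round(1))
B=blobs(a,(100,120,30),(125,255,255),100)
for uv,g in [((413,265),(498,221)),((438,290),(516,304)),((464,317),(533,383))]:
    t=near(B,*uv); q=fitc(P["scene"],t[0],133,162,17,g); print("cap",t[0].round(1),t[1],round(hullmom(P["scene"],*q,133,162,17)[1]),q.round(1))
print("well scene rim",onz(P["scene"],272,176.1,96).round(1))
o=np.zeros((400,850,3),np.uint8)
o[:275,:350]=cv2.resize(a[160:215,240:310],None,fx=5,fy=5,interpolation=cv2.INTER_CUBIC)
o[:400,350:]=cv2.resize(b[325:405,280:380],None,fx=5,fy=5,interpolation=cv2.INTER_CUBIC)
cv2.imwrite("pics/w.png",o[:,:800])
E
python3 m.py
```

```text
scene large [328.1 241.9] 1106.0 (308, 226, 41, 33) model area 1096 [475.4 -86.6]
scene small [196.2 275.4] 14953.0 (107, 212, 190, 142) model area 975 [769.8 -17.3]
side large [296.1 308.4] 1476.5 (273, 290, 47, 38) model area 1503 [471.5 -87.6]
side small [404.2 336.2] 1077.0 (385, 320, 40, 34) model area 1098 [ 655.1 -244. ]
cap [412.8 264.1] 310.5 366 [510.8 232.7]
cap [437.4 289. ] 359.0 427 [529.  313.4]
cap [464.8 316.1] 417.5 501 [545.7 390.7]
well scene rim [ 476.2 -348.2   96. ]
```

View pics/w.png

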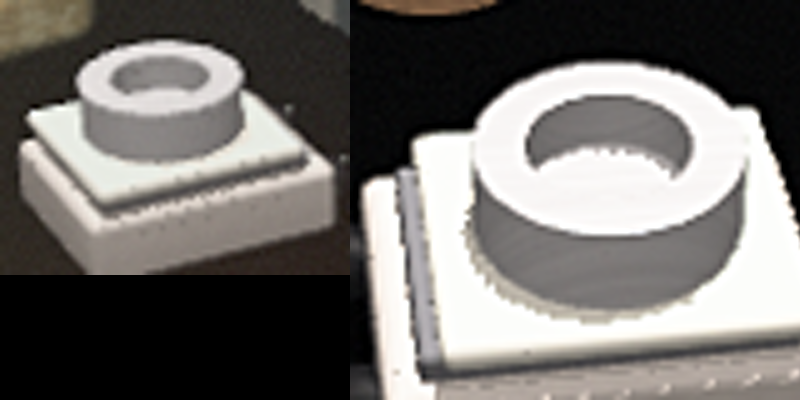

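The rim ellipse of the block is centred at about (272.1,175.8) in the scene view and (332,354.9) in the side view.

```bash
cat > m2.py <<'E'
from cell import *
from h import *
S,D=camera_params("scene"),camera_params("side")
print("well",fitc(S,(272.1,175.8),95.9,96,46,(470,-350)),fitc(D,(332,354.9),95.9,96,46,(470,-350)))
a=cv2.imread("pics/scene0.png")
for c in [(413.4,258.9),(438.7,283.4),(466.1,310.3)]: print("captop",onz(S,*c,162)[:2].round(1))
B=blobs(a,(8,60,120),(18,150,255),300)
t=min(B,key=lambda t:np.hypot(*(t[0]-(234,239)))); print(t,fitc(S,t[0],0,26,38,(660,-240)))
b=cv2.imread("pics/side0.png")
for t in blobs(b,(100,120,30),(125,255,255),100): print("side blue",t)
s=read_state(); print(R.from_quat(s["tcp_rot"]).as_matrix().round(3).tolist())
p=camera_params("wrist"); T=np.array(p["camera_from_world"]); print("wrist cam pos",(-T[:3,:3].T@T[:3,3]).round(1), "in tool", (R.from_quat(s["tcp_rot"]).inv().apply(-T[:3,:3].T@T[:3,3]-s["tool_pos"])).round(1))
E
python3 m2.py
```

```text
well [ 474.22060967 -350.75138657] [ 469.46101483 -361.5389013 ]
captop [513.2 234.9]
captop [530.4 315.4]
captop [547.3 392.1]
(array([234.28205128, 238.53817016]), 572.0, (219, 227, 31, 24)) [ 657.40052235 -244.74627898]
side blue (array([248.15893471, 393.63487973]), 194.0, (237, 389, 24, 10))
side blue (array([504.68323232, 256.98383838]), 825.0, (485, 244, 41, 28))
side blue (array([494.86945501, 231.53231939]), 526.0, (485, 211, 27, 42))
side blue (array([523.53131844, 226.72908454]), 1522.0, (492, 205, 51, 51))
side blue (array([499.47650273, 206.32677596]), 152.5, (487, 203, 27, 8))
side blue (array([362.41245533, 205.10770801]), 979.5, (337, 191, 49, 29))
side blue (array([464.18209877, 178.51337449]), 162.0, (457, 172, 15, 14))
side blue (array([429.436853 , 178.3126294]), 161.0, (423, 171, 14, 15))
side blue (array([279.9376402 , 187.83086586]), 371.5, (274, 171, 13, 34))
side blue (array([444.4098434, 183.4295302]), 372.5, (436, 170, 18, 28))
side blue (array([400.13636364, 168.45730028]), 121.0, (394, 163, 13, 12))
[[-0.941, 0.339, -0.0], [0.339, 0.941, -0.001], [0.0, -0.001, -1.0]]
wrist cam pos [148.1 610.5 373.3] in tool [  67.6   -0.4 -142.4]
```

Request:
carry_out:
  moves: [0, 0, -0.1, 0, 0, 0.05, 1, -0.2, -0.1, -0.165, 0, 0, 0.1, 1, -0.35, -0.15, -0.165, 0, 0, 0.15, 1, -0.5, -0.2, -0.165, 0, 0, 0.2, 1, -0.6, -0.25, -0.165, 0, 0, 0.25, 1]

```text
time_s: 0.78
tool_pos: [394.6, 419.7, 323.9]
tcp_rot: [0.538, 0.843, 0.0, 0.0]
force: [-0.1, 0.4, -0.3]
gripper_width: 85.6
grasp_force: 0.0
```

Request:
carry_out:
  moves: [0, 0, 0, 0, 0, 0.05, 1, 0, 0, 0, 0, 0, 0.1, 1, 0, 0, 0, 0, 0, 0.15, 1, 0, 0, 0, 0, 0, 0.208, 1, 0, 0, 0, 0, 0, 0.208, 1]

```text
time_s: 1.4
tool_pos: [393.3, 421.1, 323.6]
tcp_rot: [0.778, 0.628, -0.0, -0.0]
force: [-1.1, 0.3, 0.2]
gripper_width: 85.7
grasp_force: 0.0
```

```bash
cat > w.py <<'E'
from cell import *
from h import *
import sys
s=read_state(); p=camera_params("wrist"); im=get_image("wrist")[:,:,::-1].copy()
cv2.imwrite(f"pics/{sys.argv[1]}.png",im)
np.save(f"pics/{sys.argv[1]}.npy",p,allow_pickle=True)
M=R.from_quat(s["tcp_rot"]).as_matrix()
print(s["time_s"],s["tool_pos"].round(1),"yaw_y",np.arctan2(M[1,1],M[0,1]).round(4),"z",M[:,2].round(4),s["qpos"].round(2),s["force"].round(1))
for t in blobs(im,(100,120,30),(125,255,255),400): print(t[0].round(1),t[1],t[2],onz(p,*t[0],155)[:2].round(1))
E
python3 w.py wr1
```

```text
1.4 [393.3 421.1 323.6] yaw_y -0.2127 z [-2.e-04 -2.e-04 -1.e+00] [0.7  0.34 1.55 0.   1.25 0.92] [-1.1  0.3  0.2]
[486.2 299.1] 843.0 (465, 282, 39, 34) [527.8 310.4]
[491.9 214.1] 1505.0 (468, 194, 49, 41) [540.4 391.9]
[622.5 102.8] 3525.5 (602, 47, 38, 113) [653.1 462.8]
```

View pics/wr1.png

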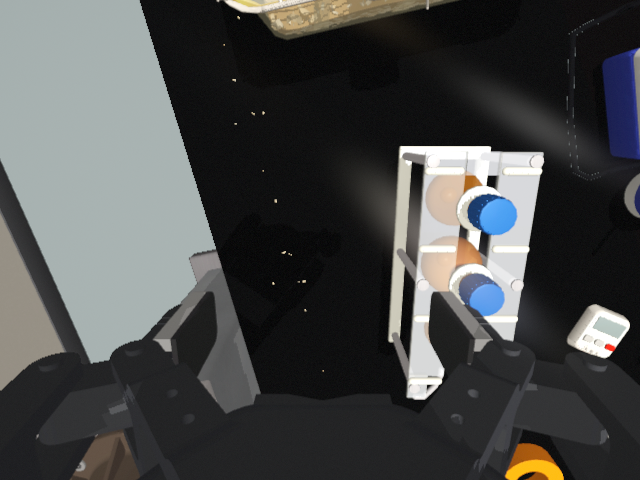

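The view shows the caps at (492,214) and (484,298) and the mouth of the rack at the bottom, with the front cap hidden by a finger. I'll centre the camera over the rack.

Request:
carry_out:
  moves: [-0.06, 0.065, 0, 0, 0, 0, 1, -0.12, 0.13, 0, 0, 0, 0, 1, -0.18, 0.2, 0, 0, 0, 0, 1, -0.228, 0.261, 0, 0, 0, 0, 1, -0.228, 0.261, 0, 0, 0, 0, 1]

```text
time_s: 2.08
tool_pos: [518.9, 252.0, 323.4]
tcp_rot: [0.778, 0.628, -0.0, 0.0]
force: [0.8, 0.7, -0.4]
gripper_width: 85.5
grasp_force: 0.0
```

```bash
python3 w.py wr2
```

```text
2.075 [518.9 252.  323.4] yaw_y -0.2133 z [-2.e-04 -3.e-04 -1.e+00] [ 0.34  0.34  1.55 -0.    1.25  0.55] [ 0.8  0.7 -0.4]
[316.3 238.4] 1204.0 (298, 218, 37, 42) [508.5 233.8]
[315.7 146. ] 1210.5 (296, 126, 40, 41) [525.5 313.1]
[557.   73.1] 3195.5 (526, 32, 59, 74) [727.1 327.6]
[315.7  42.9] 1794.0 (294, 16, 44, 55) [542.5 389.8]
[530.9  12.1] 1843.0 (495, 0, 97, 34) [709.3 375.7]
```

View pics/wr2.png

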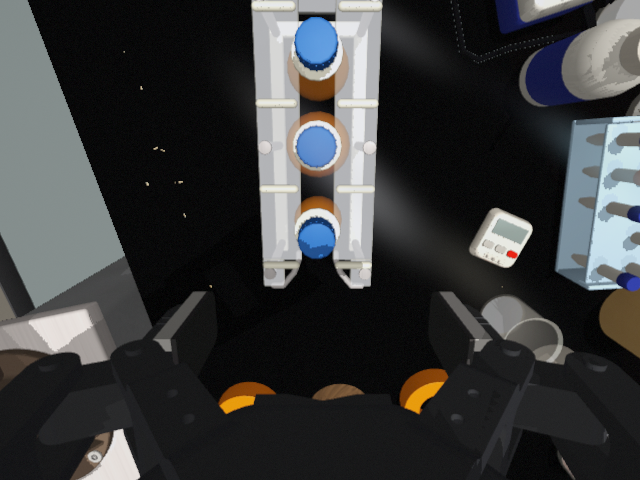

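This view shows the caps at u≈316, v≈238 (front), 146 (middle) and 43 (back). The plate edges are about (252,12)→(264,287) and (382,12)→(371,287), and the ribs are at v≈6, 103, 188 and 265.

Run:
```python
from h import *
p=np.load("pics/wr2.npy",allow_pickle=True).item(); im=cv2.imread("pics/wr2.png")
C=[]
for t in blobs(im,(100,120,30),(125,255,255),400):
    if t[0][0]<400:
        q=fitc(p,t[0],133,162,17,onz(p,*t[0],150)[:2]); C.append(q); print("cap",q.round(1),t[1],round(hullmom(p,*q,133,162,17)[1]))
for v in (12,287):
    e=[onz(p,u,v,120)[:2] for u in ((252,382) if v==12 else (264,371))]; print("edge mid",np.mean(e,0).round(1),np.linalg.norm(e[1]-e[0]).round(1))
hsv=cv2.cvtColor(im,cv2.COLOR_BGR2HSV)
for v in (6,103,188,265): 
    print("rib",onz(p,317,v,124)[:2].round(1))
C=np.array(C); d=C[-1]-C[0]; print(d,np.hypot(*d),np.arctan2(d[0],d[1]))
```

```text
cap [508.2 232.6] 1204.0 1334
cap [525.6 312.9] 1210.5 1370
cap [542.5 390. ] 1794.0 1956
edge mid [549.9 421.2] 111.5
edge mid [495.7 172.6] 112.0
rib [550.6 424.3]
rib [534.1 349.1]
rib [517.6 274.3]
rib [500.8 197.9]
[ 34.32071424 157.40058582] 161.0989008108411 0.21468663623932158
```

Request:
carry_out:
  moves: [-0.0353, -0.0106, 0.1, 0, 0, 0, 1, -0.0353, -0.0106, 0.2, 0, 0, 0, 1, -0.0353, -0.0106, 0.29, 0, 0, 0, 1, -0.0353, -0.0106, 0.322, 0, 0, 0, 1, -0.0353, -0.0106, 0.322, 0, 0, 0, 1]
  squeeze: 50

```text
time_s: 2.75
tool_pos: [505.6, 235.7, 129.5]
tcp_rot: [0.778, 0.629, -0.001, -0.001]
force: [0.8, 0.8, 1.4]
gripper_width: 85.2
grasp_force: 0.0
```

Request:
carry_out:
  moves: [0, 0, 0, 0, 0, 0, 0.7, 0, 0, 0, 0, 0, 0, 0.4, 0, 0, 0, 0, 0, 0, 0.2, 0, 0, 0, 0, 0, 0, 0.2, 0, 0, 0, 0, 0, 0, 0.2]
  squeeze: 50

```text
time_s: 3.38
tool_pos: [507.1, 235.1, 131.7]
tcp_rot: [0.778, 0.628, 0.001, 0.0]
force: [-0.7, 0.3, 6.8]
gripper_width: 32.8
grasp_force: 49.1
```

Request:
carry_out:
  moves: [0, 0, -0.005, 0, 0, 0, 0.2, 0, 0, -0.01, 0, 0, 0, 0.2, 0, 0, -0.0133, 0, 0, 0, 0.2, 0, 0, -0.0133, 0, 0, 0, 0.2, 0, 0, -0.0133, 0, 0, 0, 0.2]

```text
time_s: 4.0
tool_pos: [506.6, 234.9, 138.4]
tcp_rot: [0.779, 0.628, -0.0, -0.0]
force: [-0.8, 0.4, -1.9]
gripper_width: 32.8
grasp_force: 49.7
```

```bash
python3 w.py wr3
```

```text
4.0 [506.6 234.9 138.4] yaw_y -0.2138 z [-2.e-04  0.e+00 -1.e+00] [0.32 0.51 1.82 0.   0.81 0.53] [-0.8  0.4 -1.9]
[322.2 324. ] 8117.0 (276, 268, 93, 110) [505.1 231.8]
[332.  93.] 9376.5 (279, 36, 107, 116) [526.2 313.8]
```

View pics/wr3.png

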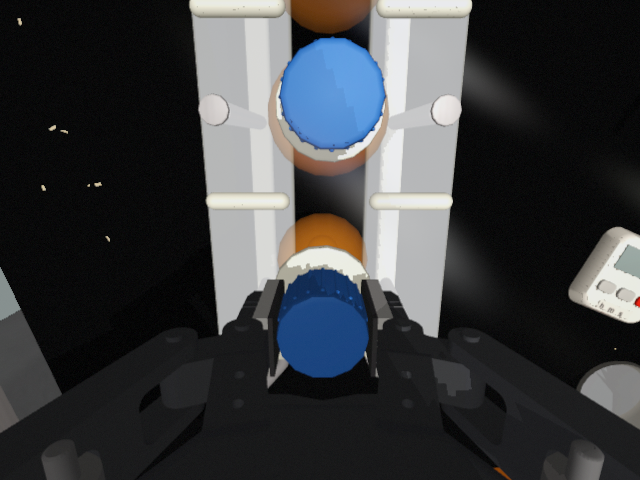

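The flask is gripped and lifted. The slot edges are at (291,368) at v=100 and (296,367) at v=200, and the plate's outer edges are about (209,455) at v=200, so the flask hangs slightly left of the slot's centre. I'll quantify that.

Run:
```python
from h import *
from cell import read_state
p=np.load("pics/wr3.npy",allow_pickle=True).item(); s=read_state(); Rt=R.from_quat(s["tcp_rot"])
f=lambda u,v,z: Rt.inv().apply(onz(p,u,v,z)-s["tool_pos"]).round(1)
for (a,b,v,z) in [(291,368,100,120),(296,367,200,120),(291,376,7,124),(191,471,7,124),(206,453,201,124),(288,370,201,124)]: print(v,f(a,v,z),f(b,v,z),((f(a,v,z)+f(b,v,z))/2)[:2])
print(f(332,93,162),Rt.as_matrix()[:,:2].round(4).tolist())
```

```text
100 [ 82.6 -14.1  18.4] [82.6 18.5 18.4] [82.6  2.2]
200 [ 39.9 -12.8  18.4] [39.9 19.5 18.4] [39.9   3.35]
7 [116.1 -13.   14.4] [116.1  20.   14.4] [116.1   3.5]
7 [116.1 -51.8  14.4] [116.1  56.8  14.4] [116.1   2.5]
201 [ 40.1 -52.5  14.4] [40.2 57.2 14.4] [40.15  2.35]
201 [ 40.1 -16.1  14.4] [40.2 20.4 14.4] [40.15  2.15]
[ 80.5   2.2 -23.6] [[0.2122, 0.9772], [0.9772, -0.2122], [-0.0, -0.0002]]
```

Request:
carry_out:
  moves: [0, 0.004, 0, 0, 0, 0, 0.2, -0.03, 0.004, 0, 0, 0, 0, 0.2, -0.08, 0.004, 0, 0, 0, 0, 0.2, -0.13, 0.004, 0, 0, 0, 0, 0.2, -0.17, 0.004, 0, 0, 0, 0, 0.2]

```text
time_s: 4.68
tool_pos: [486.7, 132.9, 138.5]
tcp_rot: [0.779, 0.627, -0.0, -0.0]
force: [0.8, -1.1, -1.4]
gripper_width: 32.6
grasp_force: 49.7
```

Request:
carry_out:
  moves: [-0.03, 0, 0, 0, 0, 0, 0.2, -0.06, 0, 0, 0, 0, 0, 0.2, -0.08, 0, -0.06, 0, 0, 0, 0.2, -0.08, 0, -0.14, 0, 0, 0, 0.2, -0.08, 0, -0.14, 0, 0, 0, 0.2]

```text
time_s: 5.3
tool_pos: [478.3, 87.4, 225.3]
tcp_rot: [0.779, 0.628, 0.002, 0.002]
force: [0.3, -0.1, -1.6]
gripper_width: 32.5
grasp_force: 50.6
```

```bash
cat > go.py <<'E'
# moves in tool units from the current pose to a world TCP target: go.py x y z
from cell import *
from h import *
import sys
s=read_state(); t=np.array([float(v) for v in sys.argv[1:4]])
print(s["time_s"],s["tool_pos"].round(1),s["force"].round(1),s["gripper_width"],s["grasp_force"])
print((R.from_quat(s["tcp_rot"]).inv().apply(t-s["tool_pos"])/600).round(4))
E
python3 go.py 656.2 -244.4 200; python3 w.py wr4
```

```text
5.3 [478.3  87.4 225.3] [ 0.3 -0.1 -1.6] 32.5047892224488 50.584840178489685
[-0.4775  0.4069  0.0438]
5.3 [478.3  87.4 225.3] yaw_y -0.214 z [ 6.e-03  4.e-04 -1.e+00] [0.04 0.3  1.9  0.   0.94 0.26] [ 0.3 -0.1 -1.6]
[322.2 323.8] 8088.0 (276, 268, 93, 109) [466.9  37.4]
```

Request:
carry_out:
  moves: [-0.07, 0.06, 0, 0, 0, 0, 0.2, -0.14, 0.12, 0, 0, 0, 0, 0.2, -0.21, 0.18, 0, 0, 0, 0, 0.2, -0.28, 0.24, 0, 0, 0, 0, 0.2, -0.34, 0.29, 0, 0, 0, 0, 0.2]

```text
time_s: 5.98
tool_pos: [604.1, -150.4, 220.4]
tcp_rot: [0.779, 0.628, -0.001, -0.001]
force: [0.3, 0.4, -2.0]
gripper_width: 33.1
grasp_force: 50.5
```

Request:
carry_out:
  moves: [-0.05, 0.045, 0, 0, 0, 0, 0.2, -0.1, 0.09, 0, 0, 0, 0, 0.2, -0.13, 0.11, 0, 0, 0, 0, 0.2, -0.13, 0.11, 0, 0, 0, 0, 0.2, -0.13, 0.11, 0, 0, 0, 0, 0.2]

```text
time_s: 6.6
tool_pos: [651.3, -238.1, 221.1]
tcp_rot: [0.778, 0.628, -0.0, -0.001]
force: [-0.0, 0.4, -2.4]
gripper_width: 32.7
grasp_force: 50.6
```

```bash
python3 go.py 656.2 -244.4 120; python3 w.py wr5
python3 - <<'E'
from h import *
from cell import read_state
p=np.load("pics/wr5.npy",allow_pickle=True).item(); s=read_state(); Rt=R.from_quat(s["tcp_rot"]); z=s["tool_pos"][2]
t=[t for t in blobs(cv2.imread("pics/wr5.png"),(100,120,30),(125,255,255),4000)][0]
q=fitc(p,t[0],z+1.5,z+30.5,17,s["tool_pos"][:2]); print("cap offset tool",Rt.inv().apply(np.r_[q-s["tool_pos"][:2],0]).round(1))
u=(s:=t)[2]; v=u[1]+u[3]; print("cap lowest row",v)
E
```

```text
6.6 [ 651.3 -238.1  221.1] [-0.   0.4 -2.4] 32.66472281683623 50.57694911956787
[-0.0087  0.0106  0.1685]
6.6 [ 651.3 -238.1  221.1] yaw_y -0.2136 z [-0.0019  0.0012 -1.    ] [-0.45  0.6   1.38  0.    1.16 -0.23] [-0.   0.4 -2.4]
[ 58.4 334.1] 571.0 (37, 325, 45, 18) [ 468.9 -256.7]
[322.2 324. ] 8121.0 (276, 268, 93, 110) [ 639.9 -285.9]
[619.7 183.1] 2270.5 (592, 148, 48, 68) [ 828.3 -233.3]
cap offset tool [-1.1 -0.9  0. ]
cap lowest row 378
```

View pics/wr5.png

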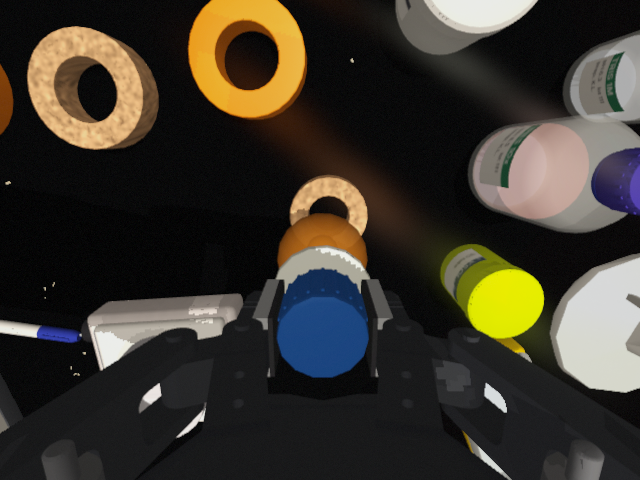

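The small ring is at u 290..367, v≈213. The large ring's top face spans about u 27..143, v 27..146, and the block is at lower left. I'll cross-check their positions.

Run:
```python
from h import *
p=np.load("pics/wr5.npy",allow_pickle=True).item()
a,b=onz(p,290,213,26),onz(p,367,213,26); print("small",a.round(1),b.round(1),((a+b)/2).round(1),np.linalg.norm(a-b))
im=cv2.imread("pics/wr5.png")
for g in [(656.2,-244.4,26,38),(473.5,-87,32,50)]:
    t=np.linspace(0,2*np.pi,60,endpoint=False); q=proj(p,np.c_[g[0]+g[3]*np.cos(t),g[1]+g[3]*np.sin(t),0*t+g[2]])
    print(q.min(0).round(),q.max(0).round())
t=min(blobs(im,(5,40,50),(20,190,255),2000),key=lambda t:np.hypot(*(t[0]-(90,88)))); print(t,fitc(p,t[0],0,32,50,(473,-87)).round(1))
```

```text
small [ 619.2 -233.    26. ] [ 691.8 -248.6   26. ] [ 655.5 -240.8   26. ] 74.25107581154506
[291. 177.] [369. 254.]
[28. 23.] [145. 147.]
(array([91.48652645, 88.70907435]), 12623.5, (27, 26, 132, 124)) [471.2 -88.4]
```

Request:
carry_out:
  moves: [-0.0064, 0.0089, 0.05, 0, 0, 0, 0.2, -0.0064, 0.0089, 0.12, 0, 0, 0, 0.2, -0.0064, 0.0089, 0.17, 0, 0, 0, 0.2, -0.0064, 0.0089, 0.188, 0, 0, 0, 0.2, -0.0064, 0.0089, 0.188, 0, 0, 0, 0.2]

```text
time_s: 7.28
tool_pos: [656.3, -243.1, 109.8]
tcp_rot: [0.778, 0.628, -0.0, -0.0]
force: [-0.0, 0.6, -0.9]
gripper_width: 32.7
grasp_force: 50.6
```

Request:
carry_out:
  moves: [0, 0, 0.002, 0, 0, 0, 0.2, 0, 0, 0.004, 0, 0, 0, 0.2, 0, 0, 0.004, 0, 0, 0, 0.2, 0, 0, 0.004, 0, 0, 0, 0.2, 0, 0, 0.004, 0, 0, 0, 0.2]

```text
time_s: 7.9
tool_pos: [656.3, -243.6, 107.4]
tcp_rot: [0.779, 0.628, 0.0, 0.0]
force: [-0.4, 0.6, -1.6]
gripper_width: 32.6
grasp_force: 50.6
```

Request:
carry_out:
  moves: [0, 0, 0.001, 0, 0, 0, 0.2, 0, 0, 0.002, 0, 0, 0, 0.2, 0, 0, 0.003, 0, 0, 0, 0.2, 0, 0, 0.004, 0, 0, 0, 0.2, 0, 0, 0.004, 0, 0, 0, 0.2]

```text
time_s: 8.52
tool_pos: [656.4, -243.6, 105.2]
tcp_rot: [0.779, 0.628, 0.0, 0.0]
force: [-1.0, 0.5, 2.2]
gripper_width: 32.7
grasp_force: 51.0
```

Request:
carry_out:
  moves: [0, 0, 0, 0, 0, 0, 0.45, 0, 0, 0, 0, 0, 0, 0.7, 0, 0, 0, 0, 0, 0, 1, 0, 0, 0, 0, 0, 0, 1, 0, 0, 0, 0, 0, 0, 1]

```text
time_s: 9.15
tool_pos: [656.3, -243.6, 104.9]
tcp_rot: [0.779, 0.628, 0.0, -0.0]
force: [-0.2, 0.4, 0.2]
gripper_width: 85.7
grasp_force: 0.0
```

Request:
carry_out:
  moves: [0, 0, -0.05, 0, 0, 0, 1, 0, 0, -0.15, 0, 0, 0, 1, 0.05, -0.05, -0.22, 0, 0, 0, 1, 0.12, -0.1, -0.22, 0, 0, 0, 1, 0.18, -0.16, -0.22, 0, 0, 0, 1]

```text
time_s: 9.78
tool_pos: [584.7, -116.4, 237.5]
tcp_rot: [0.779, 0.628, 0.0, 0.0]
force: [1.1, 0.9, -0.9]
gripper_width: 85.1
grasp_force: 0.0
```

```bash
python3 go.py 524.5 313.2 250; python3 w.py wr6
```

```text
9.775 [ 584.7 -116.4  237.5] [ 1.1  0.9 -0.9] 85.08986442213309 0.0
[ 0.6784 -0.2501 -0.0211]
9.775 [ 584.7 -116.4  237.5] yaw_y -0.214 z [ 1.2e-03 -2.0e-04 -1.0e+00] [-0.31  0.44  1.63  0.    1.07 -0.09] [ 1.1  0.9 -0.9]
[429.4 358.5] 1011.0 (414, 331, 35, 52) [ 641.3 -216.7]
```

View pics/wr6.png

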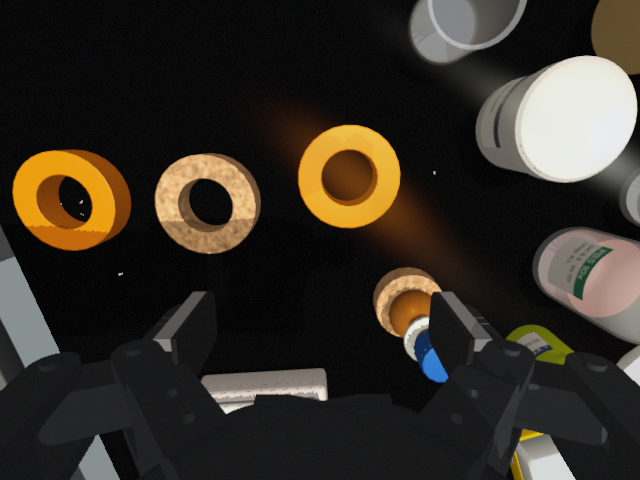

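The view shows the small flask standing in its ring at about (410,305). Next is the middle, large flask.

Request:
carry_out:
  moves: [0.09, -0.033, 0, 0, 0, 0, 1, 0.18, -0.066, 0, 0, 0, 0, 1, 0.27, -0.1, 0, 0, 0, 0, 1, 0.36, -0.13, 0, 0, 0, 0, 1, 0.44, -0.165, 0, 0, 0, 0, 1]

```text
time_s: 10.45
tool_pos: [544.3, 163.2, 237.1]
tcp_rot: [0.778, 0.628, 0.0, 0.0]
force: [-0.3, 1.3, 0.7]
gripper_width: 85.5
grasp_force: 0.0
```

Request:
carry_out:
  moves: [0.09, -0.033, 0, 0, 0, 0, 1, 0.18, -0.066, 0, 0, 0, 0, 1, 0.235, -0.083, 0, 0, 0, 0, 1, 0.235, -0.083, 0, 0, 0, 0, 1, 0.235, -0.083, 0, 0, 0, 0, 1]

```text
time_s: 11.08
tool_pos: [525.9, 309.1, 236.9]
tcp_rot: [0.779, 0.628, -0.0, 0.0]
force: [0.8, -0.9, 0.5]
gripper_width: 85.2
grasp_force: 0.0
```

```bash
python3 go.py 525.8 313.1 131.5; python3 w.py wr7;  python3 - <<'E'
from h import *
from cell import read_state
p=np.load("pics/wr7.npy",allow_pickle=True).item(); im=cv2.imread("pics/wr7.png")
for t in blobs(im,(100,120,30),(125,255,255),1000):
    if abs(t[0][0]-320)<80: print(fitc(p,t[0],133,162,17,onz(p,*t[0],150)[:2]).round(1),t[2])
E
```

```text
11.075 [525.9 309.1 236.9] [ 0.8 -0.9  0.5] 85.19897222152369 0.0
[ 0.0064 -0.0016  0.1756]
11.075 [525.9 309.1 236.9] yaw_y -0.2138 z [-1.e-04 -2.e-04 -1.e+00] [ 0.42  0.46  1.59 -0.    1.09  0.64] [ 0.8 -0.9  0.5]
[322.2 238.1] 2341.0 (296, 209, 53, 58) [525.9 313.6]
[609.3 124. ] 4445.0 (572, 81, 68, 82) [709.4 346.6]
[322.5 110.1] 2673.5 (294, 80, 58, 62) [542.9 390.7]
[552.6  36.5] 2530.5 (530, 0, 49, 74) [678.2 401.6]
[525.7 312.7] (296, 209, 53, 58)
[542.7 389.8] (294, 80, 58, 62)
```

Down onto the cap and grip.

Request:
carry_out:
  moves: [0.0062, -0.0015, 0.05, 0, 0, 0, 1, 0.0062, -0.0015, 0.12, 0, 0, 0, 1, 0.0062, -0.0015, 0.165, 0, 0, 0, 1, 0.0062, -0.0015, 0.175, 0, 0, 0, 1, 0.0062, -0.0015, 0.175, 0, 0, 0, 1]

```text
time_s: 11.75
tool_pos: [526.4, 313.0, 132.5]
tcp_rot: [0.779, 0.627, 0.0, 0.0]
force: [0.5, 0.2, 0.4]
gripper_width: 85.6
grasp_force: 0.0
```

Request:
carry_out:
  moves: [0, 0, 0, 0, 0, 0, 0.7, 0, 0, 0, 0, 0, 0, 0.4, 0, 0, 0, 0, 0, 0, 0.2, 0, 0, 0, 0, 0, 0, 0.2, 0, 0, 0, 0, 0, 0, 0.2]

```text
time_s: 12.38
tool_pos: [526.1, 313.6, 132.7]
tcp_rot: [0.779, 0.628, 0.001, 0.0]
force: [0.2, -1.4, 5.9]
gripper_width: 32.6
grasp_force: 49.2
```

Request:
carry_out:
  moves: [0, 0, -0.005, 0, 0, 0, 0.2, 0, 0, -0.01, 0, 0, 0, 0.2, 0, 0, -0.0133, 0, 0, 0, 0.2, 0, 0, -0.0133, 0, 0, 0, 0.2, 0, 0, -0.0133, 0, 0, 0, 0.2]

```text
time_s: 13.0
tool_pos: [525.8, 313.5, 139.8]
tcp_rot: [0.779, 0.628, -0.0, -0.0]
force: [0.3, -1.2, -2.0]
gripper_width: 32.1
grasp_force: 49.7
```

Request:
carry_out:
  moves: [-0.03, 0, 0, 0, 0, 0, 0.2, -0.08, 0, 0, 0, 0, 0, 0.2, -0.13, 0, 0, 0, 0, 0, 0.2, -0.18, 0, 0, 0, 0, 0, 0.2, -0.23, 0, 0, 0, 0, 0, 0.2]

```text
time_s: 13.62
tool_pos: [495.8, 177.0, 139.9]
tcp_rot: [0.779, 0.628, -0.0, -0.0]
force: [0.3, -0.1, -1.9]
gripper_width: 32.9
grasp_force: 49.8
```

Request:
carry_out:
  moves: [-0.05, 0, 0, 0, 0, 0, 0.2, -0.1, 0, 0, 0, 0, 0, 0.2, -0.13, 0, 0, 0, 0, 0, 0.2, -0.14, 0, -0.05, 0, 0, 0, 0.2, -0.14, 0, -0.05, 0, 0, 0, 0.2]

```text
time_s: 14.25
tool_pos: [479.4, 96.0, 171.3]
tcp_rot: [0.779, 0.627, 0.001, 0.001]
force: [0.0, -0.3, -1.7]
gripper_width: 32.6
grasp_force: 50.5
```

```bash
cat > cap.py <<'E'
# offset of the held cap from the TCP, tool axes; cap spans TCP+a .. TCP+a+29
from cell import *
from h import *
import sys
s=read_state(); p=camera_params("wrist"); im=get_image("wrist")[:,:,::-1].copy(); Rt=R.from_quat(s["tcp_rot"]); z=s["tool_pos"][2]; a=float(sys.argv[1])
t=max((t for t in blobs(im,(100,120,30),(125,255,255),4000) if abs(t[0][0]-322)<30),key=lambda t:t[0][1])
q=fitc(p,t[0],z+a,z+a+29,17,s["tool_pos"][:2]); print(t[0].round(1),t[2],"cap offset tool",Rt.inv().apply(np.r_[q-s["tool_pos"][:2],0]).round(1))
E
python3 cap.py 1; python3 go.py 472.5 -87.5 180
```

```text
[322.  320.5] (276, 266, 93, 107) cap offset tool [ 0. -1. -0.]
14.3 [478.9  96.3 170.2] [-0.2 -0.2 -2. ] 32.69553228992674 50.45720636844635
[-0.3016  0.0548 -0.0163]
```

Request:
carry_out:
  moves: [-0.07, 0.013, -0.01, 0, 0, 0, 0.2, -0.15, 0.027, -0.01, 0, 0, 0, 0.2, -0.23, 0.042, -0.01, 0, 0, 0, 0.2, -0.3018, 0.0548, -0.01, 0, 0, 0, 0.2, -0.3018, 0.0548, -0.01, 0, 0, 0, 0.2]

```text
time_s: 14.92
tool_pos: [472.1, -89.3, 174.8]
tcp_rot: [0.779, 0.626, -0.0, -0.0]
force: [0.2, -0.3, -1.7]
gripper_width: 32.6
grasp_force: 50.4
```

Request:
carry_out:
  moves: [0, 0, 0.02, 0, 0, 0, 0.2, 0, 0, 0.05, 0, 0, 0, 0.2, 0, 0, 0.075, 0, 0, 0, 0.2, 0, 0, 0.075, 0, 0, 0, 0.2, 0, 0, 0.075, 0, 0, 0, 0.2]

```text
time_s: 15.55
tool_pos: [472.5, -86.7, 130.8]
tcp_rot: [0.778, 0.628, -0.0, -0.0]
force: [0.2, -0.3, -1.2]
gripper_width: 32.5
grasp_force: 50.3
```

```bash
python3 go.py 472.5 -87.7 123.5
```

```text
15.55 [472.5 -86.7 130.8] [ 0.2 -0.3 -1.2] 32.486213094825466 50.26865065097809
[-0.0017  0.0003  0.0122]
```

Request:
carry_out:
  moves: [-0.0015, 0, 0.004, 0, 0, 0, 0.2, -0.0015, 0, 0.007, 0, 0, 0, 0.2, -0.0015, 0, 0.009, 0, 0, 0, 0.2, -0.0015, 0, 0.011, 0, 0, 0, 0.2, -0.0015, 0, 0.011, 0, 0, 0, 0.2]

```text
time_s: 16.18
tool_pos: [472.2, -88.3, 124.3]
tcp_rot: [0.779, 0.628, 0.0, -0.0]
force: [-1.0, 0.3, -0.9]
gripper_width: 32.5
grasp_force: 50.3
```

Request:
carry_out:
  moves: [0, 0, 0.001, 0, 0, 0, 0.2, 0, 0, 0.002, 0, 0, 0, 0.2, 0, 0, 0.002, 0, 0, 0, 0.2, 0, 0, 0.002, 0, 0, 0, 0.2, 0, 0, 0.002, 0, 0, 0, 0.2]

```text
time_s: 16.8
tool_pos: [472.3, -88.2, 123.6]
tcp_rot: [0.779, 0.628, 0.0, 0.0]
force: [-1.5, 2.3, 7.9]
gripper_width: 32.6
grasp_force: 51.5
```

Request:
carry_out:
  moves: [0, 0, 0, 0, 0, 0, 0.45, 0, 0, 0, 0, 0, 0, 0.7, 0, 0, 0, 0, 0, 0, 1, 0, 0, 0, 0, 0, 0, 1, 0, 0, 0, 0, 0, 0, 1]

```text
time_s: 17.42
tool_pos: [472.3, -88.3, 123.1]
tcp_rot: [0.779, 0.628, 0.0, -0.0]
force: [0.2, -0.1, -0.2]
gripper_width: 85.8
grasp_force: 0.0
```

Request:
carry_out:
  moves: [0, 0, -0.06, 0, 0, 0, 1, 0, 0, -0.16, 0, 0, 0, 1, 0.08, -0.01, -0.19, 0, 0, 0, 1, 0.17, -0.02, -0.19, 0, 0, 0, 1, 0.17, -0.02, -0.19, 0, 0, 0, 1]

```text
time_s: 18.05
tool_pos: [482.1, 16.6, 237.4]
tcp_rot: [0.777, 0.629, 0.0, 0.0]
force: [-0.0, -0.7, 0.3]
gripper_width: 85.4
grasp_force: 0.0
```

```bash
python3 go.py 542.7 390 240
python3 - <<'E'
from cell import *
from h import *
P={n:camera_params(n) for n in("scene","side")}
ims={n:get_image(n)[:,:,::-1].copy() for n in P}
# large flask cap z 124..153 ; small cap 106..135
for n,im in ims.items():
    cv2.imwrite(f"pics/{n}1.png",im)
    B=blobs(im,(100,120,30),(125,255,255),60)
    for nm,g,z0 in [("large",(472.5,-88),124),("small",(655.7,-244),106)]:
        c=hullmom(P[n],*g,z0,z0+29,17)[0]; t=min(B,key=lambda t:np.hypot(*(t[0]-c))); print(n,nm,c.round(1),t[0].round(1),t[2],fitc(P[n],t[0],z0,z0+29,17,g).round(1))
E
```

```text
18.05 [482.1  16.6 237.4] [-0.  -0.7  0.3] 85.4496499322949 0.0
[ 0.6298 -0.0309 -0.004 ]
scene large [328.9 198.2] [326.5 198. ] (314, 191, 23, 16) [476.8 -87.7]
scene small [230.7 201.4] [230.5 202.4] (224, 195, 14, 16) [ 658.3 -239.8]
side large [294.8 257.7] [293.4 257.4] (285, 248, 18, 20) [470.1 -87.1]
side small [407.6 289.3] [406.3 288.1] (397, 278, 20, 21) [ 655.  -239.5]
```

Request:
carry_out:
  moves: [0.09, -0.005, 0, 0, 0, 0, 1, 0.18, -0.01, 0, 0, 0, 0, 1, 0.27, -0.015, 0, 0, 0, 0, 1, 0.36, -0.02, 0, 0, 0, 0, 1, 0.43, -0.025, 0, 0, 0, 0, 1]

```text
time_s: 18.77
tool_pos: [522.9, 269.9, 236.7]
tcp_rot: [0.779, 0.627, -0.0, -0.0]
force: [0.1, -0.8, 0.2]
gripper_width: 85.5
grasp_force: 0.0
```

Request:
carry_out:
  moves: [0.08, 0, 0, 0, 0, 0, 1, 0.16, -0.005, 0, 0, 0, 0, 1, 0.2, -0.006, 0, 0, 0, 0, 1, 0.2, -0.006, 0, 0, 0, 0, 1, 0.2, -0.006, 0, 0, 0, 0, 1]

```text
time_s: 19.4
tool_pos: [544.6, 385.8, 236.8]
tcp_rot: [0.779, 0.627, -0.0, 0.0]
force: [0.1, 0.3, 0.3]
gripper_width: 85.5
grasp_force: 0.0
```

```bash
python3 go.py 542.7 390 131.5; python3 w.py wr8;  python3 - <<'E'
from h import *
p=np.load("pics/wr8.npy",allow_pickle=True).item(); im=cv2.imread("pics/wr8.png")
for t in blobs(im,(100,120,30),(125,255,255),1000):
    if abs(t[0][0]-320)<80: print(fitc(p,t[0],133,162,17,onz(p,*t[0],150)[:2]).round(1),t[2])
E
```

```text
19.4 [544.6 385.8 236.8] [0.1 0.3 0.3] 85.4731045167885 0.0
[ 0.0063 -0.0045  0.1754]
19.4 [544.6 385.8 236.8] yaw_y -0.2151 z [-6.e-04 -6.e-04 -1.e+00] [ 0.52  0.55  1.44 -0.    1.16  0.73] [0.1 0.3 0.3]
[319.5 237.7] 2344.5 (293, 209, 53, 58) [542.9 390.9]
[588.8 209.3] 3474.5 (555, 173, 65, 77) [714.9 372.7]
[537.3 146.2] 637.5 (523, 128, 33, 34) [685.1 419.1]
[527.7  61.8] 2060.0 (509, 19, 36, 89) [682.3 467.9]
[542.7 390. ] (293, 209, 53, 58)
```

Request:
carry_out:
  moves: [0.0063, -0.0045, 0.05, 0, 0, 0, 1, 0.0063, -0.0045, 0.12, 0, 0, 0, 1, 0.0063, -0.0045, 0.165, 0, 0, 0, 1, 0.0063, -0.0045, 0.175, 0, 0, 0, 1, 0.0063, -0.0045, 0.175, 0, 0, 0, 1]

```text
time_s: 20.08
tool_pos: [542.8, 391.1, 132.9]
tcp_rot: [0.779, 0.627, 0.0, 0.0]
force: [1.3, 0.7, -0.3]
gripper_width: 85.3
grasp_force: 0.0
```

Request:
carry_out:
  moves: [0, 0, 0, 0, 0, 0, 0.7, 0, 0, 0, 0, 0, 0, 0.4, 0, 0, 0, 0, 0, 0, 0.2, 0, 0, 0, 0, 0, 0, 0.2, 0, 0, 0, 0, 0, 0, 0.2]

```text
time_s: 20.7
tool_pos: [542.6, 391.7, 132.9]
tcp_rot: [0.779, 0.628, 0.001, 0.0]
force: [-0.5, -0.4, 6.3]
gripper_width: 32.9
grasp_force: 49.2
```

Request:
carry_out:
  moves: [0, 0, -0.005, 0, 0, 0, 0.2, 0, 0, -0.01, 0, 0, 0, 0.2, 0, 0, -0.0133, 0, 0, 0, 0.2, 0, 0, -0.0133, 0, 0, 0, 0.2, 0, 0, -0.0133, 0, 0, 0, 0.2]

```text
time_s: 21.32
tool_pos: [542.3, 391.5, 140.0]
tcp_rot: [0.779, 0.628, -0.0, -0.0]
force: [0.5, 0.1, -1.6]
gripper_width: 32.9
grasp_force: 49.7
```

Request:
carry_out:
  moves: [-0.03, 0.0008, 0, 0, 0, 0, 0.2, -0.09, 0.0008, 0, 0, 0, 0, 0.2, -0.15, 0.0008, 0, 0, 0, 0, 0.2, -0.21, 0.0008, 0, 0, 0, 0, 0.2, -0.26, 0.0008, 0, 0, 0, 0, 0.2]

```text
time_s: 21.95
tool_pos: [508.9, 236.9, 140.2]
tcp_rot: [0.779, 0.627, -0.0, 0.0]
force: [-0.5, 0.6, -2.7]
gripper_width: 32.7
grasp_force: 49.9
```

Request:
carry_out:
  moves: [-0.05, 0, 0, 0, 0, 0, 0.2, -0.11, 0, 0, 0, 0, 0, 0.2, -0.17, 0, 0, 0, 0, 0, 0.2, -0.24, 0, -0.02, 0, 0, 0, 0.2, -0.24, 0, -0.08, 0, 0, 0, 0.2]

```text
time_s: 22.58
tool_pos: [477.3, 95.5, 187.5]
tcp_rot: [0.78, 0.626, -0.002, -0.001]
force: [0.9, 0.2, -1.7]
gripper_width: 32.6
grasp_force: 50.1
```

Request:
carry_out:
  moves: [0, 0, -0.08, 0, 0, 0, 0.2, 0, 0, -0.16, 0, 0, 0, 0.2, 0, 0, -0.2, 0, 0, 0, 0.2, 0, 0, -0.2, 0, 0, 0, 0.2, 0, 0, -0.2, 0, 0, 0, 0.2]

```text
time_s: 23.2
tool_pos: [478.4, 97.9, 306.8]
tcp_rot: [0.779, 0.627, -0.001, -0.0]
force: [-0.1, 0.6, -2.6]
gripper_width: 32.7
grasp_force: 50.3
```

```bash
python3 cap.py 0.5; python3 go.py 472 -356 310
```

```text
[322. 322.] (276, 267, 93, 109) cap offset tool [-0.9 -0.9  0. ]
23.25 [478.5  98.  306.6] [ 0.7  0.1 -2.5] 32.86347336653722 50.34466624259949
[-0.7417  0.1502 -0.0055]
```

Request:
carry_out:
  moves: [-0.09, 0.016, -0.005, 0, 0, 0, 0.2, -0.18, 0.032, -0.005, 0, 0, 0, 0.2, -0.27, 0.048, -0.005, 0, 0, 0, 0.2, -0.36, 0.064, -0.005, 0, 0, 0, 0.2, -0.44, 0.08, -0.005, 0, 0, 0, 0.2]

```text
time_s: 23.88
tool_pos: [469.4, -171.7, 309.7]
tcp_rot: [0.779, 0.627, -0.0, -0.001]
force: [1.2, 0.3, -1.7]
gripper_width: 32.7
grasp_force: 50.1
```

Request:
carry_out:
  moves: [-0.08, 0.016, 0, 0, 0, 0, 0.2, -0.16, 0.032, 0, 0, 0, 0, 0.2, -0.24, 0.048, 0, 0, 0, 0, 0.2, -0.32, 0.064, 0, 0, 0, 0, 0.2, -0.4, 0.07, 0, 0, 0, 0, 0.2]

```text
time_s: 24.5
tool_pos: [459.8, -414.8, 309.1]
tcp_rot: [0.779, 0.628, 0.0, -0.001]
force: [0.1, 0.3, -2.3]
gripper_width: 32.6
grasp_force: 50.1
```

Request:
carry_out:
  moves: [0, 0, 0, 0, 0, 0, 0.2, 0, 0, 0, 0, 0, 0, 0.2, 0, 0, 0, 0, 0, 0, 0.2, 0, 0, 0, 0, 0, 0, 0.2, 0, 0, 0, 0, 0, 0, 0.2]

```text
time_s: 25.12
tool_pos: [460.4, -412.9, 311.3]
tcp_rot: [0.778, 0.628, 0.0, 0.0]
force: [0.1, 0.6, -2.5]
gripper_width: 32.7
grasp_force: 50.2
```

```bash
python3 w.py wr9; python3 go.py 472 -356 210
```

```text
25.125 [ 460.4 -412.9  311.3] yaw_y -0.2132 z [ 3.e-04 -2.e-04 -1.e+00] [-0.84  0.42  1.47  0.    1.26 -0.62] [ 0.1  0.6 -2.5]
[322.1 321.1] 7890.0 (276, 267, 93, 107) [ 439.  -506.8]
[200.9 138.8] 445.5 (183, 130, 38, 18) [ 377.8 -326.5]
25.175 [ 460.3 -413.   311.2] [ 0.4 -0.4 -2.4] 32.86881655827859 50.2086478471756
[ 0.0969 -0.0011  0.1687]
```

View pics/wr9.png

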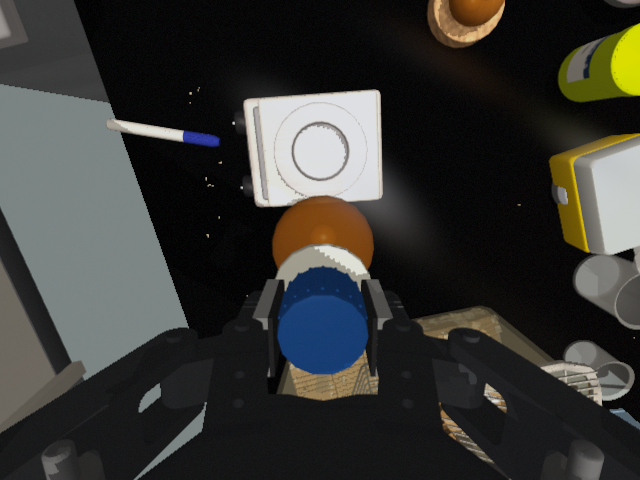

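The block's rim spans about u 274..367, v 102..197, and the well's hole u 291..349, v 122..181.

```bash
python3 - <<'E'
from h import *
p=np.load("pics/wr9.npy",allow_pickle=True).item()
for c,r in [((320.5,149.5),46),((320,151.5),28)]:
    q=fitc(p,c,95.9,96,r,(472,-356)); t=np.linspace(0,6.283,60); P=proj(p,np.c_[q[0]+r*np.cos(t),q[1]+r*np.sin(t),0*t+96]); print(q.round(1),P.min(0).round(),P.max(0).round())
E
python3 go.py 472 -356 210
```

```text
[ 469.5 -358.1] [273. 101.] [368. 198.]
[ 468.8 -358.9] [291. 122.] [349. 181.]
25.175 [ 460.3 -413.   311.2] [ 0.4 -0.4 -2.4] 32.86881655827859 50.2086478471756
[ 0.0969 -0.0011  0.1687]
```

Request:
carry_out:
  moves: [0.05, -0.0015, 0, 0, 0, 0, 0.2, 0.0937, -0.0034, 0.03, 0, 0, 0, 0.2, 0.0937, -0.0034, 0.1, 0, 0, 0, 0.2, 0.0937, -0.0034, 0.16, 0, 0, 0, 0.2, 0.0937, -0.0034, 0.16, 0, 0, 0, 0.2]

```text
time_s: 25.8
tool_pos: [469.5, -357.2, 213.2]
tcp_rot: [0.778, 0.628, -0.0, -0.002]
force: [0.6, -0.4, -1.2]
gripper_width: 32.7
grasp_force: 50.2
```

Request:
carry_out:
  moves: [0, 0, 0.006, 0, 0, 0, 0.2, 0, 0, 0.012, 0, 0, 0, 0.2, 0, 0, 0.018, 0, 0, 0, 0.2, 0, 0, 0.022, 0, 0, 0, 0.2, 0, 0, 0.022, 0, 0, 0, 0.2]

```text
time_s: 26.42
tool_pos: [470.1, -357.9, 201.8]
tcp_rot: [0.779, 0.628, 0.0, -0.0]
force: [-0.9, -1.2, -1.6]
gripper_width: 32.6
grasp_force: 50.2
```

```bash
python3 go.py 470.3 -357.6 194
```

```text
26.425 [ 470.1 -357.9  201.8] [-0.9 -1.2 -1.6] 32.55365927147545 50.221211314201355
[0.0006 0.0002 0.013 ]
```

Request:
carry_out:
  moves: [0, 0, 0.004, 0, 0, 0, 0.2, 0, 0, 0.007, 0, 0, 0, 0.2, 0, 0, 0.01, 0, 0, 0, 0.2, 0, 0, 0.012, 0, 0, 0, 0.2, 0, 0, 0.012, 0, 0, 0, 0.2]

```text
time_s: 27.05
tool_pos: [470.0, -358.1, 194.7]
tcp_rot: [0.779, 0.628, -0.0, 0.0]
force: [-1.0, -0.7, -1.9]
gripper_width: 32.7
grasp_force: 50.6
```

Request:
carry_out:
  moves: [0, 0, 0.001, 0, 0, 0, 0.2, 0, 0, 0.002, 0, 0, 0, 0.2, 0, 0, 0.002, 0, 0, 0, 0.2, 0, 0, 0.002, 0, 0, 0, 0.2, 0, 0, 0.002, 0, 0, 0, 0.2]

```text
time_s: 27.68
tool_pos: [470.1, -358.3, 194.2]
tcp_rot: [0.778, 0.628, -0.0, 0.001]
force: [-3.5, -1.8, 6.9]
gripper_width: 32.6
grasp_force: 51.3
```

Request:
carry_out:
  moves: [0, 0, 0, 0, 0, 0, 0.45, 0, 0, 0, 0, 0, 0, 0.7, 0, 0, 0, 0, 0, 0, 1, 0, 0, 0, 0, 0, 0, 1, 0, 0, 0, 0, 0, 0, 1]

```text
time_s: 28.3
tool_pos: [470.1, -357.9, 193.4]
tcp_rot: [0.779, 0.628, 0.0, -0.0]
force: [-0.9, 0.3, 0.2]
gripper_width: 86.0
grasp_force: 0.0
```

Request:
carry_out:
  moves: [0, 0, -0.05, 0, 0, 0, 1, 0, 0, -0.13, 0, 0, 0, 1, 0, 0, -0.17, 0, 0, 0, 1, -0.06, 0, -0.17, 0, 0, 0, 1, -0.06, 0, -0.17, 0, 0, 0, 1]

```text
time_s: 28.92
tool_pos: [462.0, -394.6, 295.4]
tcp_rot: [0.779, 0.627, -0.0, 0.0]
force: [-0.4, 0.3, -1.0]
gripper_width: 85.4
grasp_force: 0.0
```

```bash
python3 w.py wr10; python3 go.py 472.3 -88.3 260;  python3 - <<'E'
from cell import *
from h import *
p=np.load("pics/wr10.npy",allow_pickle=True).item(); im=cv2.imread("pics/wr10.png")
for t in blobs(im,(100,120,30),(125,255,255),1000): print("pear cap",t[2],fitc(p,t[0],194,223,17,(470,-358)).round(1))
P={n:camera_params(n) for n in("scene","side")}
for n in P:
    a=get_image(n)[:,:,::-1].copy(); cv2.imwrite(f"pics/{n}2.png",a)
o=np.zeros((600,800,3),np.uint8); a=cv2.imread("pics/scene2.png"); b=cv2.imread("pics/side2.png")
o[:,:400]=cv2.resize(a[110:290,210:330],(400,600)); o[:,400:]=cv2.resize(b[205:415,280:420],(400,600)); cv2.imwrite("pics/chk.png",o)
E
```

```text
28.925 [ 462.  -394.6  295.4] yaw_y -0.2155 z [ 2.e-04 -3.e-04 -1.e+00] [-0.82  0.41  1.52 -0.    1.21 -0.6 ] [-0.4  0.3 -1. ]
[318.4 193.9] 2099.0 (293, 166, 54, 54) [ 463.4 -369.7]
[199.9 155.1] 464.5 (182, 146, 38, 18) [ 380.2 -320.6]
28.975 [ 462.1 -393.5  295.1] [ 0.4 -0.1 -0.3] 85.5421545982878 0.0
[ 0.5006 -0.092   0.0588]
pear cap (293, 166, 54, 54) [ 466. -361.]
```

View pics/chk.png

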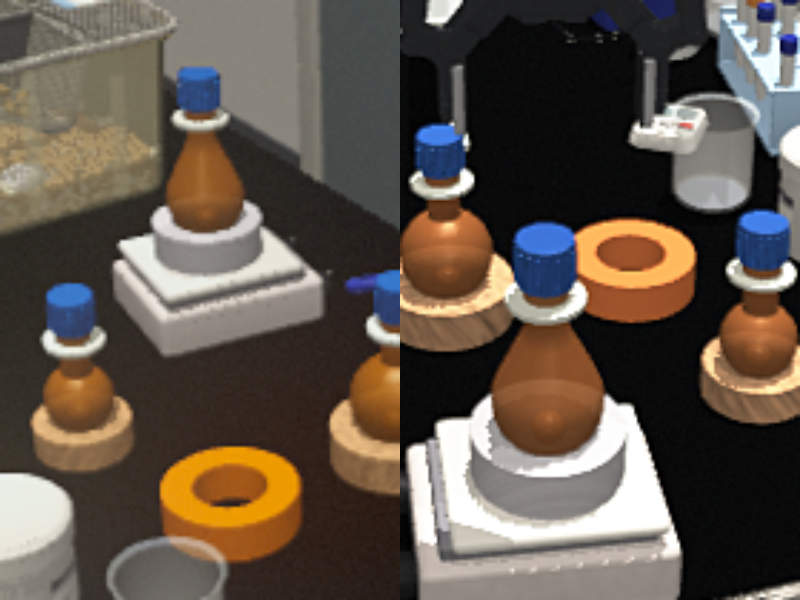

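The pear flask is seated in the well, and both round flasks stand in their rings. Now I'll return the large flask.

Request:
carry_out:
  moves: [0.09, -0.016, 0, 0, 0, 0, 1, 0.18, -0.032, 0, 0, 0, 0, 1, 0.27, -0.048, 0, 0, 0, 0, 1, 0.36, -0.064, 0.03, 0, 0, 0, 1, 0.44, -0.08, 0.055, 0, 0, 0, 1]

```text
time_s: 29.7
tool_pos: [471.2, -122.4, 262.1]
tcp_rot: [0.778, 0.628, 0.0, 0.0]
force: [0.8, -0.1, -0.2]
gripper_width: 85.4
grasp_force: 0.0
```

Request:
carry_out:
  moves: [0.06, -0.012, 0.01, 0, 0, 0, 1, 0.06, -0.012, 0.02, 0, 0, 0, 1, 0.06, -0.012, 0.02, 0, 0, 0, 1, 0.06, -0.012, 0.02, 0, 0, 0, 1, 0.06, -0.012, 0.02, 0, 0, 0, 1]

```text
time_s: 30.32
tool_pos: [472.2, -89.0, 250.6]
tcp_rot: [0.779, 0.627, 0.0, 0.0]
force: [0.1, 0.3, 0.7]
gripper_width: 85.0
grasp_force: 0.0
```

```bash
cat > look.py <<'E'
# cap of a standing flask: look.py name z0 x y ztcp -> cap centre in world and offset to it, moves in tool units
from cell import *
from h import *
import sys
s=read_state(); p=camera_params("wrist"); im=get_image("wrist")[:,:,::-1].copy(); cv2.imwrite(f"pics/{sys.argv[1]}.png",im)
z0,x,y,zt=map(float,sys.argv[2:6]); c=hullmom(p,x,y,z0,z0+29,17)[0]
t=min(blobs(im,(100,120,30),(125,255,255),600),key=lambda t:np.hypot(*(t[0]-c))); q=fitc(p,t[0],z0,z0+29,17,(x,y))
Rt=R.from_quat(s["tcp_rot"]); print(s["tool_pos"].round(1),c.round(),t[0].round(1),t[2],"cap",q.round(1),"move",(Rt.inv().apply(np.r_[q,zt]-s["tool_pos"])/600).round(4), "to nominal",(Rt.inv().apply(np.r_[x,y,zt]-s["tool_pos"])/600).round(4))
E
python3 look.py wr11 124 472.3 -88.3 123.4
```

```text
[472.2 -89.  250.6] [323. 233.] [319.6 232. ] (296, 206, 48, 52) cap [469.9 -86.7] move [ 0.0028 -0.0047  0.212 ] to nominal [ 1.10e-03 -2.00e-04  2.12e-01]
```

Request:
carry_out:
  moves: [0.002, -0.0025, 0.06, 0, 0, 0, 1, 0.002, -0.0025, 0.14, 0, 0, 0, 1, 0.002, -0.0025, 0.19, 0, 0, 0, 1, 0.002, -0.0025, 0.211, 0, 0, 0, 1, 0.002, -0.0025, 0.211, 0, 0, 0, 1]

```text
time_s: 31.0
tool_pos: [471.0, -87.0, 123.8]
tcp_rot: [0.779, 0.627, -0.0, -0.0]
force: [0.1, 0.3, 0.3]
gripper_width: 85.4
grasp_force: 0.0
```

Request:
carry_out:
  moves: [0, 0, 0, 0, 0, 0, 0.7, 0, 0, 0, 0, 0, 0, 0.4, 0, 0, 0, 0, 0, 0, 0.2, 0, 0, 0, 0, 0, 0, 0.2, 0, 0, 0, 0, 0, 0, 0.2]

```text
time_s: 31.62
tool_pos: [471.4, -86.9, 124.4]
tcp_rot: [0.779, 0.628, 0.0, 0.001]
force: [-0.5, 0.6, 6.7]
gripper_width: 32.8
grasp_force: 49.6
```

Request:
carry_out:
  moves: [0, 0, -0.02, 0, 0, 0, 0.2, 0, 0, -0.06, 0, 0, 0, 0.2, 0, 0, -0.08, 0, 0, 0, 0.2, 0, 0, -0.08, 0, 0, 0, 0.2, 0, 0, -0.08, 0, 0, 0, 0.2]

```text
time_s: 32.25
tool_pos: [470.7, -86.7, 171.4]
tcp_rot: [0.779, 0.628, -0.0, -0.0]
force: [0.9, 0.7, -1.4]
gripper_width: 32.2
grasp_force: 50.2
```

```bash
python3 cap.py 0.5; python3 go.py 480.4 103.3 172
```

```text
[322.2 317.7] (277, 263, 91, 108) cap offset tool [ 1.  -0.8  0. ]
32.3 [470.7 -86.7 171.2] [-0.2  0.2 -2. ] 32.24712674602089 50.17615556716919
[ 0.3128 -0.0513 -0.0011]
```

Request:
carry_out:
  moves: [0.08, -0.013, 0, 0, 0, 0, 0.2, 0.16, -0.026, 0, 0, 0, 0, 0.2, 0.24, -0.04, 0, 0, 0, 0, 0.2, 0.3126, -0.0515, 0, 0, 0, 0, 0.2, 0.3126, -0.0515, 0, 0, 0, 0, 0.2]

```text
time_s: 32.92
tool_pos: [480.2, 105.4, 171.2]
tcp_rot: [0.777, 0.629, -0.0, -0.0]
force: [0.7, 0.4, -1.4]
gripper_width: 32.8
grasp_force: 50.1
```

Request:
carry_out:
  moves: [0, 0, 0.02, 0, 0, 0, 0.2, 0, 0, 0.04, 0, 0, 0, 0.2, 0, 0, 0.05, 0, 0, 0, 0.2, 0, 0, 0.05, 0, 0, 0, 0.2, 0, 0, 0.05, 0, 0, 0, 0.2]

```text
time_s: 33.55
tool_pos: [480.7, 102.9, 142.0]
tcp_rot: [0.779, 0.627, 0.0, 0.0]
force: [0.2, 0.2, -2.9]
gripper_width: 32.9
grasp_force: 50.2
```

```bash
python3 go.py 525.8 312.6 141.2; python3 w.py wr12
```

```text
33.55 [480.7 102.9 142. ] [ 0.2  0.2 -2.9] 32.85597044131897 50.15416145324707
[ 0.3575 -0.0009  0.0014]
33.55 [480.7 102.9 142. ] yaw_y -0.2143 z [ 3.e-04  1.e-04 -1.e+00] [0.08 0.43 1.98 0.   0.74 0.29] [ 0.2  0.2 -2.9]
[322.2 317.8] 7819.5 (277, 263, 91, 108) [479.4 100.5]
```

View pics/wr12.png

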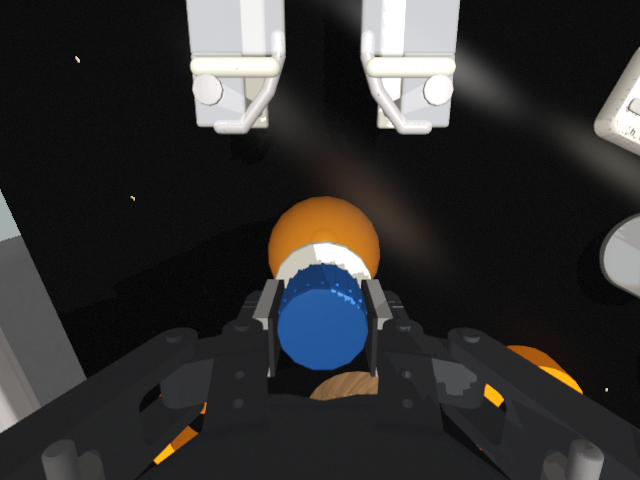

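The rack mouth is centred at u≈323 and the bulb at u≈324, so they are aligned. Sliding in.

Request:
carry_out:
  moves: [0.04, 0, 0.001, 0, 0, 0, 0.2, 0.09, 0, 0.001, 0, 0, 0, 0.2, 0.14, -0.0005, 0.001, 0, 0, 0, 0.2, 0.19, -0.0005, 0.001, 0, 0, 0, 0.2, 0.23, -0.0005, 0.001, 0, 0, 0, 0.2]

```text
time_s: 34.22
tool_pos: [509.8, 239.2, 141.7]
tcp_rot: [0.778, 0.628, 0.0, 0.0]
force: [0.8, -0.6, -2.4]
gripper_width: 33.0
grasp_force: 50.0
```

Request:
carry_out:
  moves: [0.05, 0, 0, 0, 0, 0, 0.2, 0.09, 0, 0, 0, 0, 0, 0.2, 0.12, 0, 0, 0, 0, 0, 0.2, 0.1275, 0, 0, 0, 0, 0, 0.2, 0.1275, 0, 0, 0, 0, 0, 0.2]

```text
time_s: 34.85
tool_pos: [525.7, 312.5, 141.2]
tcp_rot: [0.778, 0.628, -0.0, -0.0]
force: [0.1, -0.8, -1.8]
gripper_width: 33.0
grasp_force: 50.0
```

```bash
python3 go.py 525.8 312.6 133
```

```text
34.85 [525.7 312.5 141.2] [ 0.1 -0.8 -1.8] 32.952369285872244 50.02078950405121
[0.0003 0.0002 0.0137]
```

Lower until it rests, then release and rise.

Request:
carry_out:
  moves: [0, 0, 0.005, 0, 0, 0, 0.2, 0, 0, 0.009, 0, 0, 0, 0.2, 0, 0, 0.012, 0, 0, 0, 0.2, 0, 0, 0.0135, 0, 0, 0, 0.2, 0, 0, 0.0135, 0, 0, 0, 0.2]

```text
time_s: 35.48
tool_pos: [525.9, 312.4, 134.0]
tcp_rot: [0.779, 0.628, 0.0, 0.0]
force: [-2.1, -3.1, 7.2]
gripper_width: 32.6
grasp_force: 51.0
```

Request:
carry_out:
  moves: [0, 0, 0, 0, 0, 0, 0.45, 0, 0, 0, 0, 0, 0, 0.7, 0, 0, 0, 0, 0, 0, 1, 0, 0, 0, 0, 0, 0, 1, 0, 0, 0, 0, 0, 0, 1]

```text
time_s: 36.1
tool_pos: [525.8, 312.8, 133.2]
tcp_rot: [0.779, 0.628, 0.0, -0.0]
force: [-0.1, -0.3, 0.4]
gripper_width: 85.5
grasp_force: 0.0
```

Request:
carry_out:
  moves: [0, 0, -0.05, 0, 0, 0, 1, 0, 0, -0.13, 0, 0, 0, 1, 0, 0, -0.18, 0, 0, 0, 1, -0.06, 0.02, -0.18, 0, 0, 0, 1, -0.14, 0.05, -0.18, 0, 0, 0, 1]

```text
time_s: 36.72
tool_pos: [537.1, 224.0, 241.6]
tcp_rot: [0.778, 0.628, 0.0, 0.0]
force: [0.2, -0.2, -0.1]
gripper_width: 85.3
grasp_force: 0.0
```

```bash
python3 look.py wr13 133 525.7 312.7 250; python3 go.py 656.4 -242 235
```

```text
[537.1 224.  241.6] [274. 108.] [273.5 109.5] (245, 79, 58, 61) cap [525.2 312. ] move [ 0.1392 -0.0502 -0.014 ] to nominal [ 0.1405 -0.0497 -0.014 ]
36.775 [537.8 218.9 241.4] [ 3.1 -3.4  0.5] 85.67168674085744 0.0
[-0.7085  0.3566  0.0118]
```

Request:
carry_out:
  moves: [-0.085, 0.043, 0, 0, 0, 0, 1, -0.17, 0.086, 0, 0, 0, 0, 1, -0.255, 0.129, 0, 0, 0, 0, 1, -0.34, 0.172, 0, 0, 0, 0, 1, -0.42, 0.212, 0, 0, 0, 0, 1]

```text
time_s: 37.4
tool_pos: [608.4, -50.9, 241.2]
tcp_rot: [0.779, 0.627, 0.0, 0.0]
force: [0.1, -0.2, 0.3]
gripper_width: 85.5
grasp_force: 0.0
```

Request:
carry_out:
  moves: [-0.085, 0.043, 0, 0, 0, 0, 1, -0.17, 0.086, 0, 0, 0, 0, 1, -0.255, 0.129, 0, 0, 0, 0, 1, -0.288, 0.145, 0, 0, 0, 0, 1, -0.288, 0.145, 0, 0, 0, 0, 1]

```text
time_s: 38.02
tool_pos: [656.3, -237.2, 240.5]
tcp_rot: [0.779, 0.627, -0.0, -0.0]
force: [-0.1, 0.0, -0.9]
gripper_width: 85.6
grasp_force: 0.0
```

```bash
python3 look.py wr14 106 656.4 -242 105.5
```

```text
[ 656.3 -237.2  240.5] [325. 238.] [322.6 235.7] (300, 211, 46, 50) cap [ 654.9 -240.1] move [-0.0054 -0.0011  0.2251] to nominal [-0.0079  0.0021  0.2251]
```

Request:
carry_out:
  moves: [-0.0054, 0.0004, 0.06, 0, 0, 0, 1, -0.0054, 0.0004, 0.14, 0, 0, 0, 1, -0.0054, 0.0004, 0.2, 0, 0, 0, 1, -0.0054, 0.0004, 0.224, 0, 0, 0, 1, -0.0054, 0.0004, 0.224, 0, 0, 0, 1]

```text
time_s: 38.7
tool_pos: [656.1, -238.4, 106.9]
tcp_rot: [0.778, 0.628, -0.0, -0.0]
force: [-0.1, -0.2, 0.1]
gripper_width: 85.4
grasp_force: 0.0
```

Request:
carry_out:
  moves: [0, 0, 0, 0, 0, 0, 0.7, 0, 0, 0, 0, 0, 0, 0.4, 0, 0, 0, 0, 0, 0, 0.2, 0, 0, 0, 0, 0, 0, 0.2, 0, 0, 0, 0, 0, 0, 0.2]

```text
time_s: 39.33
tool_pos: [656.3, -239.7, 107.7]
tcp_rot: [0.779, 0.628, 0.0, 0.001]
force: [-0.2, 0.4, 6.5]
gripper_width: 32.7
grasp_force: 49.4
```

Request:
carry_out:
  moves: [0, 0, -0.04, 0, 0, 0, 0.2, 0, 0, -0.12, 0, 0, 0, 0.2, 0, 0, -0.17, 0, 0, 0, 0.2, 0, 0, -0.17, 0, 0, 0, 0.2, 0, 0, -0.17, 0, 0, 0, 0.2]

```text
time_s: 39.95
tool_pos: [655.4, -239.3, 207.2]
tcp_rot: [0.779, 0.628, -0.0, -0.001]
force: [0.1, -0.2, -1.6]
gripper_width: 32.7
grasp_force: 50.2
```

```bash
python3 cap.py 0.5; python3 go.py 480.2 103.2 205
```

```text
[322.2 317.2] (277, 264, 91, 105) cap offset tool [ 1.2 -0.8  0. ]
40.0 [ 655.4 -239.2  206.9] [ 0.2 -0.2 -0.9] 32.599954692867115 50.24422109127045
[ 0.4957 -0.4065  0.0046]
```

Request:
carry_out:
  moves: [0.07, -0.057, 0, 0, 0, 0, 0.2, 0.14, -0.115, 0, 0, 0, 0, 0.2, 0.21, -0.172, 0, 0, 0, 0, 0.2, 0.28, -0.23, 0, 0, 0, 0, 0.2, 0.34, -0.28, 0, 0, 0, 0, 0.2]

```text
time_s: 40.62
tool_pos: [533.6, -2.9, 207.6]
tcp_rot: [0.778, 0.628, -0.001, -0.001]
force: [0.7, 0.9, -0.9]
gripper_width: 32.8
grasp_force: 50.5
```

Request:
carry_out:
  moves: [0.07, -0.057, 0, 0, 0, 0, 0.2, 0.12, -0.1, 0.02, 0, 0, 0, 0.2, 0.1557, -0.1265, 0.06, 0, 0, 0, 0.2, 0.1557, -0.1265, 0.1, 0, 0, 0, 0.2, 0.1557, -0.1265, 0.1, 0, 0, 0, 0.2]

```text
time_s: 41.25
tool_pos: [479.6, 103.1, 146.9]
tcp_rot: [0.778, 0.628, -0.002, -0.001]
force: [0.4, 0.0, -0.2]
gripper_width: 32.5
grasp_force: 50.3
```

Request:
carry_out:
  moves: [0, 0, 0.005, 0, 0, 0, 0.2, 0, 0, 0.008, 0, 0, 0, 0.2, 0, 0, 0.008, 0, 0, 0, 0.2, 0, 0, 0.008, 0, 0, 0, 0.2, 0, 0, 0.008, 0, 0, 0, 0.2]

```text
time_s: 41.88
tool_pos: [480.9, 102.9, 144.2]
tcp_rot: [0.779, 0.628, 0.0, 0.0]
force: [0.7, -0.1, -1.7]
gripper_width: 32.4
grasp_force: 50.3
```

```bash
python3 go.py 508.8 235.1 142.2; python3 go.py 480 103.2 142.2
```

```text
41.875 [480.9 102.9 144.2] [ 0.7 -0.1 -1.7] 32.40615819986435 50.32628774642944
[ 0.2253 -0.0013  0.0033]
41.875 [480.9 102.9 144.2] [ 0.7 -0.1 -1.7] 32.40615819986435 50.32628774642944
[ 0.0002 -0.0015  0.0033]
```

Request:
carry_out:
  moves: [0.02, -0.0013, 0.003, 0, 0, 0, 0.2, 0.06, -0.0013, 0.003, 0, 0, 0, 0.2, 0.1, -0.0013, 0.003, 0, 0, 0, 0.2, 0.14, -0.0013, 0.003, 0, 0, 0, 0.2, 0.18, -0.0013, 0.003, 0, 0, 0, 0.2]

```text
time_s: 42.5
tool_pos: [503.0, 210.2, 142.0]
tcp_rot: [0.778, 0.628, 0.0, -0.0]
force: [0.9, -0.3, -1.5]
gripper_width: 32.5
grasp_force: 50.3
```

Request:
carry_out:
  moves: [0.02, 0, 0, 0, 0, 0, 0.2, 0.035, 0, 0, 0, 0, 0, 0.2, 0.041, 0, 0, 0, 0, 0, 0.2, 0.041, 0, 0, 0, 0, 0, 0.2, 0.041, 0, 0, 0, 0, 0, 0.2]

```text
time_s: 43.12
tool_pos: [508.2, 232.2, 142.2]
tcp_rot: [0.779, 0.627, -0.0, -0.0]
force: [0.2, -0.5, -1.6]
gripper_width: 32.8
grasp_force: 50.3
```

Request:
carry_out:
  moves: [0, 0, 0.005, 0, 0, 0, 0.2, 0, 0, 0.009, 0, 0, 0, 0.2, 0, 0, 0.012, 0, 0, 0, 0.2, 0, 0, 0.0135, 0, 0, 0, 0.2, 0, 0, 0.0135, 0, 0, 0, 0.2]

```text
time_s: 43.75
tool_pos: [508.3, 232.4, 135.5]
tcp_rot: [0.779, 0.628, 0.0, 0.0]
force: [-4.2, -3.9, 16.1]
gripper_width: 32.5
grasp_force: 52.6
```

Resting on the plate. Release and retreat straight up.

Request:
carry_out:
  moves: [0, 0, -0.001, 0, 0, 0, 0.45, 0, 0, -0.001, 0, 0, 0, 0.7, 0, 0, -0.001, 0, 0, 0, 1, 0, 0, -0.001, 0, 0, 0, 1, 0, 0, -0.001, 0, 0, 0, 1]

```text
time_s: 44.38
tool_pos: [508.2, 232.7, 134.6]
tcp_rot: [0.779, 0.628, -0.0, -0.0]
force: [0.9, 0.8, 0.5]
gripper_width: 85.5
grasp_force: 0.0
```

Request:
carry_out:
  moves: [0, 0, -0.05, 0, 0, 0, 1, 0, 0, -0.13, 0, 0, 0, 1, 0, 0, -0.21, 0, 0, 0, 1, -0.04, 0, -0.3, 0, 0, 0, 1, -0.04, 0, -0.3, 0, 0, 0, 1]

```text
time_s: 45.0
tool_pos: [503.8, 208.7, 318.6]
tcp_rot: [0.779, 0.627, 0.003, 0.001]
force: [0.2, -0.6, -1.1]
gripper_width: 85.5
grasp_force: 0.0
```

Request:
carry_out:
  moves: [0, 0, 0, 0, 0, 0, 1, 0, 0, 0, 0, 0, 0, 1, 0, 0, 0, 0, 0, 0, 1, 0, 0, 0, 0, 0, 0, 1, 0, 0, 0, 0, 0, 0, 1]

```text
time_s: 45.62
tool_pos: [503.1, 209.3, 314.4]
tcp_rot: [0.779, 0.628, -0.0, -0.0]
force: [-0.5, 0.0, 0.5]
gripper_width: 85.7
grasp_force: 0.0
```

```bash
python3 w.py wr15
python3 - <<'E'
from cell import *
from h import *
p=np.load("pics/wr15.npy",allow_pickle=True).item(); im=cv2.imread("pics/wr15.png")
for t in blobs(im,(100,120,30),(125,255,255),400):
    if abs(t[0][0]-320)<80: print("wrist",fitc(p,t[0],133,162,17,onz(p,*t[0],150)[:2]).round(1),t[2])
P=camera_params("scene"); a=get_image("scene")[:,:,::-1].copy()
B=blobs(a,(100,120,30),(125,255,255),100)
for g in [(412.8,264.1),(437.4,289)]: print("scene start",g,"now",[(t[0].round(1),t[1]) for t in B if np.hypot(*(t[0]-g))<12])
for z,g in [(194,(470,-358))]: c=hullmom(P,*g,z,z+29,17)[0]; print("pear",c.round(1),[t[0].round(1) for t in B if np.hypot(*(t[0]-c))<12])
d=cv2.absdiff(a,cv2.imread("pics/scene0.png")).max(2)
print("timer/beaker diff",(d[320:360,270:310]>40).sum(),(d[268:322,240:282]>40).sum())
E
```

```text
45.625 [503.1 209.3 314.4] yaw_y -0.2138 z [-4.e-04 -0.e+00 -1.e+00] [0.27 0.3  1.64 0.   1.2  0.49] [-0.5  0.   0.5]
[322.3 194.4] 1253.5 (303, 173, 40, 43) [506.7 230.4]
[323.1  88.1] 1578.0 (302, 64, 43, 49) [525.1 312.5]
[573.   32.1] 3067.5 (542, 0, 72, 62) [718.7 311. ]
wrist [506.6 230.1] (303, 173, 40, 43)
wrist [525.  312.1] (302, 64, 43, 49)
scene start (412.8, 264.1) now [(array([412.3, 263.5]), 319.0)]
scene start (437.4, 289) now [(array([437.3, 288.5]), 352.0)]
pear [269.6 136.2] [array([269. , 136.1])]
timer/beaker diff 0 0
```

```bash
python3 -c "
from cell import *
print(close_job())"
```

```text
the job is handed in; nothing more can be done
None
```

I handed the job in at about 46 s, and no verdict came back. The last pictures show the pear flask seated in the block and both round flasks hanging in the rack within about 3 mm of where they started. The gripper is open and clear, and the timer and beaker show no change.

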